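# Make up the mending kit and the fitting kit for the sewing class

## Task

Make up the two loan kits for the sewing class from the things lying about on the table. The mending kit is the thread spool, the cake of beeswax and the seam ripper, in the tray with the collared round well, the shallow well and the long narrow groove; the fitting kit is the tape measure and the pin case, in the tray with two rectangular recesses, the case in the longer one. Every piece must lie fully down in its own recess (the spool standing upright in the collar, the long pieces lengthwise), let go and at rest, and the glue stick and the eraser stay where they are.

Things in the scene. Friction and masses are not known exactly. Their poses are not given: they have to be found in the camera images.
- mending_tray: mending tray, fixed plywood, 176 (x) by 124 (y) by 12 mm high; origin: centre of underside, z up. Grey felt recess floors 6 mm above the table. In its frame: spool well centred at (-42, -24) mm, 46 mm across, in a brown collar 54 mm across, its rim 24 mm above the table; beeswax well, eight-sided, 48 mm across, at (42, -24); ripper groove 120 mm along x, 24 mm wide, at (0, 35).
- fitting_tray: fitting tray, fixed plywood, 176 (x) by 124 (y) by 12 mm high; origin: centre of underside, z up. Grey felt recess floors 6 mm above the table. In its frame: tape measure recess 66 mm (x) by 84 mm (y), centred at (-43, 0) mm; pin case recess 60 mm (x) by 102 mm (y), centred at (45, 0) mm.
- spool: small thread spool standing upright, 33 mm across the end flanges, 60 mm high, wound barrel about 20 mm across between heights 7 and 53 mm; origin at the centre of its underside, z up
- beeswax: round cake of beeswax lying flat, 35 mm across, 13 mm high; origin at the centre of its underside, z up
- ripper: seam ripper lying flat, 103 mm long along its y, 11 mm wide, 10 mm high; origin at the middle of its length on the underside; the thick handle, where it is to be gripped, runs from y = -12 to +52 mm (its balance point is y = +20 mm), the thin blade points to -y. It may lie in the groove either way round
- tape_measure: round tape measure lying flat: case 52 mm across and 14 mm high, its centre at y = +9 mm; the end of the tape sticks out to y = -36 mm; overall 71 mm along y; origin at the middle of that length on the underside, z up. It may lie in its recess either way round, lengthwise
- pin_case: closed clear yellow pin case lying flat, its lid fixed shut: body 40 mm wide (x from -21 to +19 mm), overall 89 mm long along y, 29 mm high; the body runs from y = -34 to +44 mm, its catch end at -y; origin at the middle of its outline on the underside, z up. It may lie in its recess either way round
- glue_stick: glue stick standing upright, 24 mm across, 86 mm high, to the right of the drawer unit; not part of a kit; origin at the centre of its underside
- eraser: eraser in a sleeve lying flat, 18 by 42 by 12 mm, in front of the drawer unit; not part of a kit; origin at the centre of its underside
- drawer_unit: fixed tall light grey box (a small drawer unit) at the back of the work area: 176 (x) by 200 (y) by 207 mm high, origin at the centre of its underside; an obstacle to go round or over

How it is judged:
By the outcome, as a careful person would: the job done as asked, in the order asked, and still so for the second after the job is handed in, with the robot touching nothing.
It also fails if it takes over 115 s, if anything falls off the work surface, if the arm or the gripper's body presses on something with over 40 N, if the wrist force passes 120 N, or if a joint passes its speed limit or range.

## Robot

A 6-joint arm with a two-finger parallel gripper is mounted at the origin on a cart in front of the work surface, level with it; the furniture and walls round the work are solid. World frame = base frame: x ahead of the robot, y to its left, z up, the work surface at z = 0. Lengths are in m, angles in rad, forces in N, time in s.
With the tool pointing down it reaches from about 0.4 to 0.825 m from the base axis. Payload 7 kg.
Tool frame: the origin (TCP) lies at the very end of the fingers, on their centre line; the grasp point (between the pads) lies arm.grip_point_offset behind it (arm.grip_point_offset is the distance from the TCP to the grasp point, in m); z points along the fingers, y is the line along which they close (so a half turn about z gives the same grasp; the last joint's range is limited). The gripper opens to 88 mm and grips with 3 to 60 N. Pads are 19 mm wide; open, the fingers measure 130 mm over their backs; the gripper's body (78 mm by 193 mm) begins 47 mm behind the grasp point.
Start: joints at [-0.828, 0.359, 0.012, 0, -1.224, -0.288], TCP at [0.296, -0.606, 0.227] pointing down, gripper open.
Joint ranges: [-3.07, 3.07], [-1.43, 2.12], [-1.02, 1.25], [-3.03, 1.67], [-3.05, -0], [-3.03, 3.03]. Speed limits (rad/s): [2.39, 2.39, 3.01, 3.14, 3.14, 3.14].

## Interface

Orientations are given as [roll, pitch, yaw] about the fixed x, y, z axes, in that order (R = Rz(yaw) Ry(pitch) Rx(roll)).
In Python, from station import arm gives the robot as it stands.
- The arm moves only by the shell command python3 -m crank 'ROWS' [OPENING] [FORCE]. ROWS is JSON, a list of rows, each an object of numbers: "dx", "dy", "dz": the shift along the tool's x, y, z in cm; "wx", "wy", "wz": the turn, a rotation vector about the tool's x, y, z in degrees. A call has exactly 10 rows; each row is the pose to reach, as a shift and turn from the pose commanded when the call began, along the tool's axes at that moment; what a row does not reach only later rows make up. A row lasts 1/8 s, in which the tool goes at most 62.5 mm and 10.7 degrees, less where a joint would pass 70% of its speed; a pose out of reach is approached as far as the arm can. A call with a gripper value outside its range is refused whole. OPENING is the finger opening in cm, from 0 to 8.76, set as the call begins (- or left out, the last holds). The fingers move at their own pace and stop on an object; FORCE is the grip in N (left out, the last holds). Time passes only in rows, so rows that repeat a pose let the fingers close, or fill a call up. It gives the time, the measured TCP pose, the force, the opening and the grip force at its end, in the units of the state.
- arm.get_state(): the state, without advancing time (a new reading comes with each control period).
- arm.grab_frame(name): name is "side" or "top"; returns the picture (420x560x3 uint8, red, green, blue); there is no depth.
- arm.calibration(name): a dict with "fx", "fy", "cx", "cy" (pixels), "world_from_camera" (4x4, takes a point from camera to world coordinates). Camera axes: x right, y down, z forward; pixel columns grow to the right and rows downward; lengths in m; the calibration is good to about 2 mm. A picture is of the moment at which its call begins. calibration takes no time and is no camera call.
- arm.job_done(): hands the job in; it is judged then, once.
Trained networks look in the newest picture that a camera, given by its name, has taken for a name from the list of things; names that differ only in an ending like _2 or _b are one class to them, and where a whole thing is asked for, a point or a joint stands for the part that bears it (a point fixed in the world has none). Each returns a list of dicts, best first, with "confidence" (0 to 1); they miss things now and then, are a little off and sometimes report something else, mostly with a low value. They report only what shows in the picture. A call takes as long as a camera call.
- arm.find_in(camera, query): "centre" ([x, y, z] in m, in world coordinates, good to about 4 mm: the middle of the surface that is visible of it).
- arm.masks_of(camera, query): "pixels" (420x560 bool, what is visible of it).
- arm.mark_of(camera, query): "centre" ([x, y, z] in m, in world coordinates, good to about 4 mm: a listed point, or the origin of a listed thing).
The state is a dict: "t": time; "q": joint angles; "qd": joint speeds; "joint_efforts": joint torques, N m; "eef_pos": TCP position; "ee_rot": TCP orientation; "force": force on the tool from outside, world axes, zero at the start; "moment": the same for the moment, N m; "width": finger opening in m; "gripper_force": force on a finger pad.
Only numpy, scipy, OpenCV 4.12 (cv2) and the standard library are available. Lean on these libraries where they do the work, as an engineer would, in place of code of your own. Each camera call takes 0.05 s, during which the arm holds its last target. There are 200 camera calls.

## Working session

There is one attempt and no reset: what is moved stays moved. The work goes in short steps, Python scripts to look and compute and a shell command to move; the robot and the scene stay as the last step left them, time stands still between calls to the robot, and variables do not carry over. Pictures are saved under pics/ and viewed, at most 14 in all, crops included, and the job is handed in when it is done.

```bash
mkdir -p pics; ls; python3 - <<'E'
from station import arm
import cv2,numpy as np
np.set_printoptions(precision=4,suppress=True)
s=arm.get_state();print(s['t'],s['eef_pos'],s['ee_rot'],s['width'],arm.grip_point_offset)
for c in('top','side'):
    im=arm.grab_frame(c);cv2.imwrite(f'pics/{c}0.png',im[:,:,::-1]);k=arm.calibration(c);print(c,k['fx'],k['cx'],k['cy'],np.array(k['world_from_camera']))
    for n in 'mending_tray fitting_tray spool beeswax ripper tape_measure pin_case glue_stick eraser drawer_unit'.split():
        for f in('find_in','mark_of'):
            print(n,f,[(np.round(d['centre'],3).tolist(),round(d['confidence'],2)) for d in getattr(arm,f)(c,n)[:2]])
E
```

```text
pics
0.0 [ 0.2963 -0.606   0.2256] [ 3.1399 -0.0001 -2.6869] 0.08747081362492146 0.0188
top 453.57190618167755 282.522365933378 210.83488390932015 [[-0.0063 -0.9752  0.2213  0.277 ]
 [-1.      0.0066  0.0008  0.0639]
 [-0.0023 -0.2213 -0.9752  1.2323]
 [ 0.      0.      0.      1.    ]]
mending_tray find_in [([0.441, -0.233, 0.016], 0.81)]
mending_tray mark_of [([0.441, -0.237, 0.006], 0.93)]
fitting_tray find_in [([0.45, 0.341, 0.004], 0.63)]
fitting_tray mark_of []
spool find_in []
spool mark_of [([0.456, -0.063, -0.001], 0.57)]
beeswax find_in [([0.437, 0.173, 0.011], 0.48)]
beeswax mark_of [([0.438, 0.176, -0.002], 0.57)]
ripper find_in []
ripper mark_of [([0.627, 0.226, -0.001], 0.42)]
tape_measure find_in [([0.62, 0.33, 0.013], 0.78)]
tape_measure mark_of [([0.622, 0.337, -0.001], 0.83)]
pin_case find_in [([0.434, 0.057, 0.03], 0.63)]
pin_case mark_of [([0.434, 0.063, 0.004], 0.77)]
glue_stick find_in [([0.659, -0.226, 0.071], 0.66)]
glue_stick mark_of [([0.665, -0.229, 0.002], 0.53)]
eraser find_in []
eraser mark_of [([0.452, -0.064, 0.002], 0.53), ([0.532, 0.123, -0.0], 0.4)]
[... 494 characters left out ...]
.036], 0.76)]
spool mark_of [([0.452, -0.067, -0.001], 0.97), ([0.454, 0.338, -0.001], 0.29)]
beeswax find_in [([0.435, 0.178, 0.01], 0.6)]
beeswax mark_of [([0.439, 0.173, -0.002], 0.8)]
ripper find_in [([0.627, 0.216, 0.009], 0.46)]
ripper mark_of [([0.631, 0.226, 0.003], 0.66)]
tape_measure find_in [([0.618, 0.337, 0.009], 0.74)]
tape_measure mark_of [([0.623, 0.34, -0.004], 0.68)]
pin_case find_in [([0.434, 0.067, 0.029], 0.83)]
pin_case mark_of [([0.441, 0.055, -0.001], 0.93)]
glue_stick find_in [([0.451, -0.055, 0.036], 0.6)]
glue_stick mark_of []
eraser find_in [([0.529, 0.126, 0.008], 0.51)]
eraser mark_of [([0.529, 0.122, -0.002], 0.44)]
drawer_unit find_in []
drawer_unit mark_of []
```

View pics/top0.png

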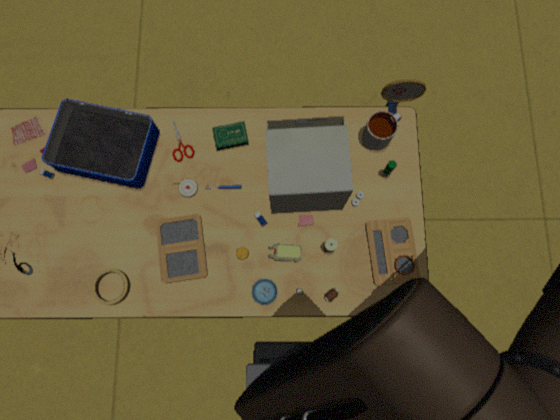

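View pics/side0.png

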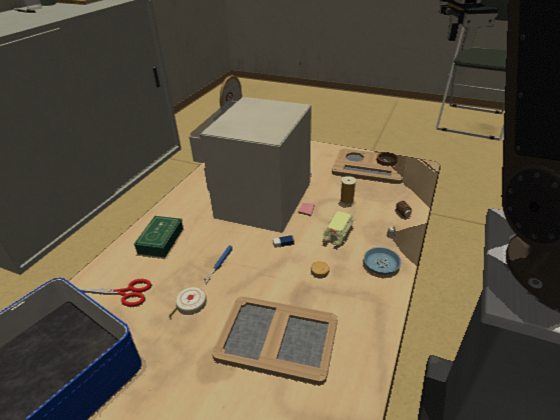

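Both views show the kit. In the top view the mending tray is at (392,252) with the collar lower right. The fitting tray is at (184,249), spool (330,245), pin case (285,252), beeswax (242,253), ripper (225,187), tape (188,187). The eraser is at (261,218), the drawer unit at (308,165) and the glue stick at (390,168). Next I'll fit known outlines to the masks from both cameras.

```bash
cat > h.py <<'E'
from station import arm
import cv2,numpy as np
from scipy.optimize import minimize
def cyl(r,z0,z1,c=(0,0)):
    a=np.linspace(0,2*np.pi,32);return np.array([[c[0]+r*np.cos(t),c[1]+r*np.sin(t),z] for t in a for z in(z0,z1)])
def box(x0,x1,y0,y1,z0,z1): return np.array([[x,y,z] for x in(x0,x1) for y in(y0,y1) for z in(z0,z1)],float)
M=dict(mending_tray=[box(-88,88,-62,62,0,12),cyl(27,12,24,(-42,-24))],fitting_tray=[box(-88,88,-62,62,0,12)],
 spool=[cyl(16.5,0,7),cyl(10,7,53),cyl(16.5,53,60)],beeswax=[cyl(17.5,0,13)],
 ripper=[box(-5.5,5.5,-12,52,0,10),box(-2.5,2.5,-51,-12,2,6)],
 tape_measure=[cyl(26,0,14,(0,9)),box(-5,5,-36,0,3,12)],
 pin_case=[box(-21,19,-34,44,0,29),box(-8,8,-44,-34,5,22)],
 glue_stick=[cyl(12,0,86)],eraser=[box(-9,9,-21,21,0,12)],drawer_unit=[box(-88,88,-100,100,0,207)])
def proj(cam,P):
    k=arm.calibration(cam);T=np.linalg.inv(np.array(k['world_from_camera']));p=P@T[:3,:3].T+T[:3,3]
    return np.c_[k['fx']*p[:,0]/p[:,2]+k['cx'],k['fy']*p[:,1]/p[:,2]+k['cy']]
def place(P,x,y,z,w):
    c,s=np.cos(w),np.sin(w);P=P/1000;return np.c_[x+c*P[:,0]-s*P[:,1],y+s*P[:,0]+c*P[:,1],z+P[:,2]]
def render(cam,n,v,S=4):
    im=np.zeros((420*S,560*S),np.uint8)
    for P in M[n]:
        u=proj(cam,place(P,*v));h=cv2.convexHull(((u+.5)*S*16-8).astype(np.float32))
        cv2.fillConvexPoly(im,np.round(h).astype(np.int32),255,shift=4)
    return im
def up(m,S=4): return cv2.resize(m.astype(np.uint8)*255,None,fx=S,fy=S,interpolation=cv2.INTER_NEAREST)
def mask(cam,n,near,fresh=True):
    best=None
    for d in arm.masks_of(cam,n):
        m=d['pixels'];r,c=np.nonzero(m)
        u=proj(cam,np.array([[*near[:2],.01]]))[0]
        e=np.hypot(c.mean()-u[0],r.mean()-u[1])
        if e<25 and (best is None or e<best[0]): best=(e,m,d['confidence'])
    return best and best[1]
def fit(n,x,y,ws,masks,fixz=None):
    ms={c:up(m) for c,m in masks.items() if m is not None}
    f=lambda p:sum(cv2.absdiff(render(c,n,(p[0]/1e3,p[1]/1e3,p[2]/1e3 if fixz is None else fixz,p[3]/50)),m).sum()/m.sum() for c,m in ms.items())
    R=[]
    for w in ws:
        s=np.array([[0,0,0,0],[6,0,0,0],[0,6,0,0],[0,0,5,0],[0,0,0,8]])+[x*1e3,y*1e3,0,w*50]
        R.append(minimize(f,s[0],method='Nelder-Mead',options=dict(initial_simplex=s,maxfev=220,xatol=.1,fatol=1e-4)))
    R.sort(key=lambda r:r.fun);return [(np.round(r.x[:3],1).tolist(),round(np.degrees(r.x[3]/50),1),round(r.fun/len(ms),3),len(ms)) for r in R[:3]]
E
cat > m.py <<'E'
from h import *
import pickle
N=dict(mending_tray=(.443,-.235,[0,.1,-.1]),fitting_tray=(.452,.341,[0,.1,-.1]),spool=(.453,-.065,[0]),beeswax=(.438,.175,[0]),
 ripper=(.628,.226,np.arange(8)*np.pi/4),tape_measure=(.622,.338,np.arange(8)*np.pi/4),pin_case=(.437,.06,np.arange(8)*np.pi/4),
 glue_stick=(.662,-.228,[0]),eraser=(.53,.122,np.arange(4)*np.pi/4),drawer_unit=(.61,.0,[0,.1,-.1]))
K={}
for c in('top','side'):
    im=arm.grab_frame(c);cv2.imwrite(f'pics/{c}1.png',im[:,:,::-1])
    for n,v in N.items(): K[n,c]=mask(c,n,v)
pickle.dump(K,open('masks.pkl','wb'))
for n,(x,y,ws) in N.items():
    ms={c:K[n,c] for c in('top','side')}
    print(n,[None if m is None else int(m.sum()) for m in ms.values()],*(fit(n,x,y,ws,ms) if any(m is not None for m in ms.values()) else []))
T=cv2.imread('pics/top1.png');S=cv2.imread('pics/side1.png')
cv2.imwrite('pics/crop1.png',np.vstack([cv2.resize(T[160:300,150:350],(800,560))]))
E
python3 m.py
```

```text
mending_tray [2978, 1961] ([441.7, -231.7, 2.9], np.float64(5.8), np.float64(0.054), 2) ([441.5, -231.7, 2.7], np.float64(5.9), np.float64(0.054), 2) ([441.3, -231.7, 2.5], np.float64(6.2), np.float64(0.054), 2)
fitting_tray [3014, 7893] ([453.2, 340.9, 3.2], np.float64(8.3), np.float64(0.036), 2) ([453.1, 340.9, 3.0], np.float64(8.2), np.float64(0.036), 2) ([453.1, 340.8, 3.3], np.float64(8.2), np.float64(0.036), 2)
spool [185, 386] ([452.3, -60.3, 2.1], np.float64(-4.2), np.float64(0.147), 2)
beeswax [129, 252] ([437.6, 175.0, 2.3], np.float64(-0.6), np.float64(0.178), 2)Traceback (most recent call last):
  File "m.py", line 13, in <module>
    print(n,[None if m is None else int(m.sum()) for m in ms.values()],*(fit(n,x,y,ws,ms) if any(m is not None for m in ms.values()) else []))
                                                                         ~~~^^^^^^^^^^^^^
  File "h.py", line 39, in fit
    R.append(minimize(f,s[0],method='Nelder-Mead',options=dict(initial_simplex=s,maxfev=220,xatol=.1,fatol=1e-4)))
             ~~~~~~~~^^^^^^^^^^^^^^^^^^^^^^^^^^^^^^^^^^^^^^^^^^^^^^^^^
[... 448 characters left out ...]
^^^^^^^^^^^^^^^^^^^^^^^^^^^^^^^^^^^^^^^^^^^^^^^^^^^^^^^^^^^^^^^^^^^^^^^^^^^^^^^^^^^^^^^^^^^^^^^^^^^^^^^^^^^^^
  File "h.py", line 35, in <genexpr>
    f=lambda p:sum(cv2.absdiff(render(c,n,(p[0]/1e3,p[1]/1e3,p[2]/1e3 if fixz is None else fixz,p[3]/50)),m).sum()/m.sum() for c,m in ms.items())
                               ~~~~~~^^^^^^^^^^^^^^^^^^^^^^^^^^^^^^^^^^^^^^^^^^^^^^^^^^^^^^^^^^^^^^^^^^^^
  File "h.py", line 21, in render
    u=proj(cam,place(P,*v));h=cv2.convexHull(((u+.5)*S*16-8).astype(np.float32))
  File "h.py", line 14, in proj
    k=arm.calibration(cam);T=np.linalg.inv(np.array(k['world_from_camera']));p=P@T[:3,:3].T+T[:3,3]
ValueError: time passes only in moves, steps and waits
```

```bash
sed -i 's/^def proj/_K={}\ndef cal(c):\n    if c not in _K: _K[c]=arm.calibration(c)\n    return _K[c]\ndef proj/; s/k=arm.calibration(cam)/k=cal(cam)/' h.py
sed -i '/^for c in/,/^pickle/d; s/^K={}/K=pickle.load(open("masks.pkl","rb"))/; s/ws,ms) if any/ws,ms)+["|z0"]+fit(n,x,y,ws,ms,0.)[:2] if any/' m.py
python3 m.py | sed 's/np.float64//g'; python3 -c "
from station import arm;print(arm.get_state()['t'])"
```

```text
mending_tray [2978, 1961] ([441.7, -231.7, 2.9], (5.8), (0.054), 2) ([441.5, -231.7, 2.7], (5.9), (0.054), 2) ([441.3, -231.7, 2.5], (6.2), (0.054), 2) |z0 ([442.3, -233.4, 3.2], (6.2), (0.064), 2) ([442.4, -233.3, 0.5], (6.3), (0.064), 2)
fitting_tray [3014, 7893] ([453.2, 340.9, 3.2], (8.3), (0.036), 2) ([453.1, 340.9, 3.0], (8.2), (0.036), 2) ([453.1, 340.8, 3.3], (8.2), (0.036), 2) |z0 ([453.8, 340.3, 3.3], (8.6), (0.046), 2) ([453.7, 340.6, 3.6], (8.3), (0.046), 2)
spool [185, 386] ([452.3, -60.3, 2.1], (-4.2), (0.147), 2) |z0 ([452.3, -61.1, 2.4], (-4.7), (0.155), 2)
beeswax [129, 252] ([437.6, 175.0, 2.3], (-0.6), (0.178), 2) |z0 ([437.8, 174.6, 1.7], (5.3), (0.184), 2)
ripper [80, 143] ([627.2, 227.2, -3.2], (180.3), (0.909), 2) ([625.9, 230.1, 0.1], (181.3), (0.915), 2) ([625.9, 225.9, -0.6], (180.7), (0.93), 2) |z0 ([626.5, 228.2, 3.2], (179.6), (0.919), 2) ([625.9, 228.5, 27.1], (181.7), (0.919), 2)
tape_measure [266, 699] ([625.5, 336.0, -0.0], (155.6), (0.219), 2) ([629.3, 323.3, 0.7], (55.7), (0.232), 2) ([624.8, 320.0, 0.7], (19.3), (0.237), 2) |z0 ([625.5, 335.9, -1.0], (155.8), (0.219), 2) ([624.5, 336.0, 17.0], (162.0), (0.221), 2)
pin_case [472, 633] ([440.9, 52.1, 2.3], (-4.8), (0.232), 2) ([441.0, 51.5, 1.9], (353.6), (0.234), 2) ([440.1, 51.6, 6.2], (355.3), (0.234), 2) |z0 ([441.2, 50.9, -3.5], (353.8), (0.234), 2) ([441.1, 51.0, 9.5], (-6.1), (0.234), 2)
glue_stick [164, None] ([664.3, -226.7, -2.0], (4.7), (0.095), 1) |z0 ([663.7, -226.0, 1.3], (-2.3), (0.098), 1)
eraser [113, 218] ([532.7, 125.4, 1.2], (125.6), (0.183), 2) ([532.8, 125.6, 1.2], (125.7), (0.183), 2) ([532.8, 125.6, 1.3], (-54.4), (0.185), 2) |z0 ([533.4, 125.1, -18.9], (127.9), (0.19), 2) ([533.5, 125.3, -30.8], (126.6), (0.192), 2)
drawer_unit [None, None]
3.2
```

View pics/crop1.png

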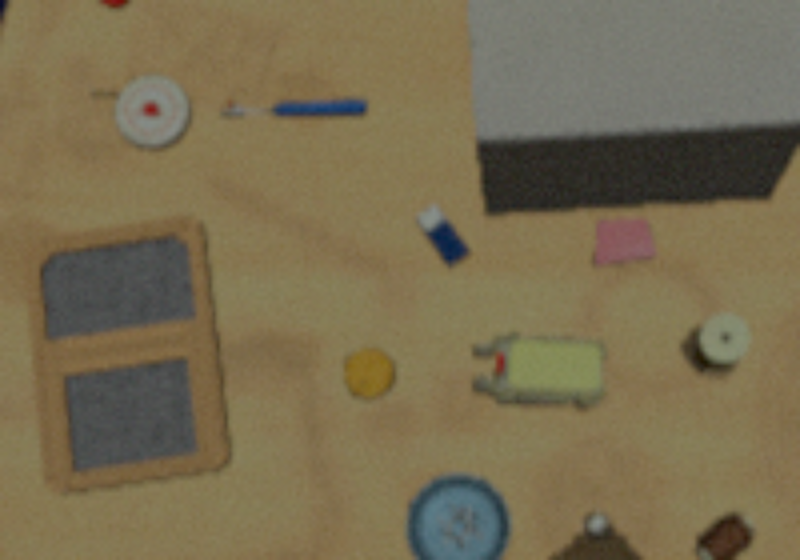

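The crop shows the pin case with its catch end to the left (+y) at (485,368). The ripper's handle is to the right (275–367,107) and the blade to the left. The tape end points left at (92,94) and the case is at (152,110). The fitting tray's upper recess is the longer one. I'll refit using only the parts each mask covers.

```bash
python3 - <<'E' | sed 's/np.float64//g'
from h import *
import pickle
K=pickle.load(open('masks.pkl','rb'))
M['ripper']=[box(-5.5,5.5,-32,32,0,10)]  # handle, about its middle
M['tape_measure']=[cyl(26,0,14)]
M['pin_case']=[box(-20,20,-39,39,0,29)]  # body, about its middle
for n,x,y,ws in(('ripper',.628,.206,[np.pi,np.pi-.1,np.pi+.1]),('tape_measure',.62,.33,[0]),('pin_case',.436,.053,[np.pi,np.pi+.1,np.pi-.1])):
    ms={c:K[n,c] for c in('top','side')}
    print(n,fit(n,x,y,ws,ms),'z0',fit(n,x,y,ws,ms,0.))
    for c,m in ms.items():
        r,q=np.nonzero(m);print(c,q.min(),q.max(),r.min(),r.max(),q.mean().round(1),r.mean().round(1))
ov=[]
for c,(r0,q0) in(('top',(165,150)),('side',(160,150))):
    im=cv2.imread(f'pics/{c}1.png')
    for n in('ripper','tape_measure','pin_case','spool','beeswax','fitting_tray','mending_tray'):
        if K[n,c] is not None: cv2.drawContours(im,cv2.findContours(K[n,c].astype(np.uint8),0,2)[0],-1,(0,0,255),1)
    ov.append(im)
a=cv2.resize(ov[0][170:300,150:420],(800,385),interpolation=0);b=cv2.resize(ov[1][130:400,150:420],(800,600),interpolation=0)
cv2.imwrite('pics/ov_side.png',cv2.resize(ov[1][140:390,150:420],(800,600),interpolation=1))
# manual axis points
def w(c,u,z):
    k=cal(c);T=np.array(k['world_from_camera']);d=T[:3,:3]@[(u[0]-k['cx'])/k['fx'],(u[1]-k['cy'])/k['fy'],1];return (T[:3,3]+d*(z-T[2,3])/d[2])[:2].round(4)
q=lambda a,b:(150+a/4-.375,160+b/4-.375)
for nm,p,z in(('rip tip',(222,112),.005),('rip handle end',(367,107),.008),('tape end',(92,94),.008),('tape case',(152,110),.014),('pin catch',(483,368),.015),('pin lid c',(555,368),.029),('pin lid r',(604,371),.029),('fit UL rec c',(120,287),.006),('fit low rec c',(132,415),.006)): print(nm,w('top',q(*p),z))
E
```

```text
ripper [([625.8, 211.3, -1.2], (179.6), (0.568), 2), ([625.6, 211.2, 1.1], (181.8), (0.583), 2), ([626.2, 210.3, -0.6], (182.0), (0.584), 2)] z0 [([626.0, 210.9, 0.4], (181.7), (0.581), 2), ([625.8, 210.8, 3.2], (181.7), (0.582), 2), ([626.2, 210.3, 3.5], (182.6), (0.588), 2)]
top 207 241 185 188 228.3 186.2
side 215 232 246 268 223.0 257.0
tape_measure [([622.0, 328.2, 0.5], (3.6), (0.141), 2)] z0 [([622.2, 328.2, 2.8], (7.3), (0.142), 2)]
top 179 197 179 196 187.8 187.4
side 170 206 287 316 190.6 300.9
pin_case [([440.0, 56.3, 3.1], (175.2), (0.206), 2), ([440.4, 55.2, 0.7], (174.0), (0.206), 2), ([440.3, 54.2, 0.1], (174.0), (0.21), 2)] z0 [([440.6, 55.2, -0.4], (173.9), (0.207), 2), ([440.6, 56.0, 3.3], (173.7), (0.208), 2), ([440.6, 55.8, 4.9], (174.7), (0.208), 2)]
top 269 301 243 260 285.9 251.2
side 323 353 212 244 337.8 227.4
rip tip [0.6238 0.2819]
rip handle end [0.6259 0.1798]
tape end [0.6367 0.373 ]
tape case [0.623  0.3291]
pin catch [0.4406 0.0984]
pin lid c [0.4384 0.05  ]
pin lid r [0.4362 0.0174]
fit UL rec c [0.4993 0.3478]
fit low rec c [0.4115 0.3358]
```

View pics/ov_side.png

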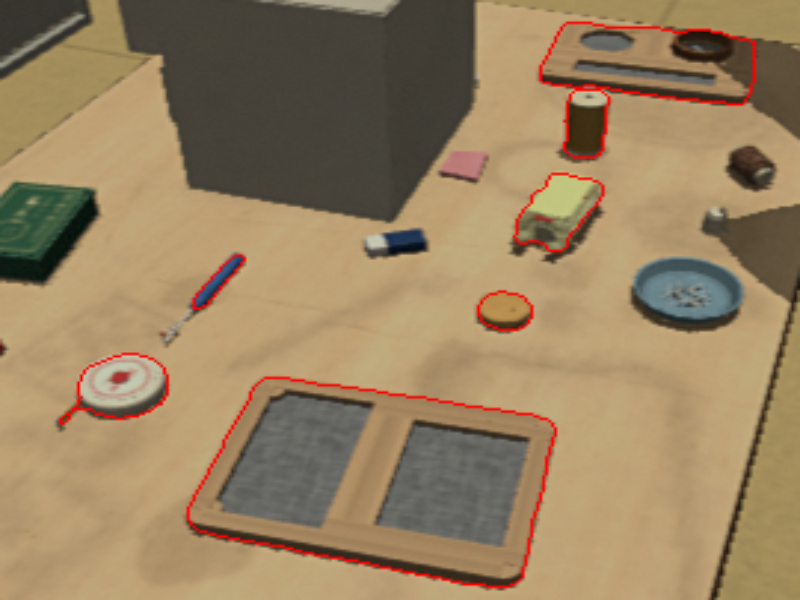

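The side view confirms the layout: spool at (587,122), pin case (560,210), ripper with its handle away from the camera (220,280), tape end to the lower left (60,425), and the shorter recess on the right (base side). Now I'll check the drawer unit's edges and the wells, and set up a helper for move increments.

```bash
cat > go.py <<'E'
import sys,numpy as np
from station import arm
from scipy.spatial.transform import Rotation as R
# usage: go.py x y z(mm) tooly_deg : increments to a vertical pose, fingers closing along world angle tooly_deg (mod 180)
s=arm.get_state();p=np.array(s['eef_pos']);r=R.from_euler('xyz',s['ee_rot'])
print('t',round(s['t'],2),'pos',(p*1e3).round(1),'rot',np.degrees(s['ee_rot']).round(1),'w',round(s['width']*1e3,1),'gf',round(s['gripper_force'],1),'F',np.round(s['force'],1),'q1,q6',round(s['q'][0],2),round(s['q'][5],2))
a=list(map(float,sys.argv[1:]));prev=(p,r)
for i in range(0,len(a),4):
    x,y,z,ty=a[i:i+4]
    for k in(0,180):
        psi=np.radians(ty+90+k);tr=R.from_euler('xyz',[np.pi,0,psi])
        d=r.inv().apply(np.array([x,y,z])/1e3-p)*100;w=np.degrees((r.inv()*tr).as_rotvec())
        q6=(psi+np.pi/2-np.arctan2(y,x)+np.pi)%(2*np.pi)-np.pi
        print('target',a[i:i+4],'d cm',d.round(2),'w deg',w.round(1),'q6',round(q6,2))
E
python3 - <<'E'
from h import *
def w(c,u,z):
    k=cal(c);T=np.array(k['world_from_camera']);d=T[:3,:3]@[(u[0]-k['cx'])/k['fx'],(u[1]-k['cy'])/k['fy'],1];return (T[:3,3]+d*(z-T[2,3])/d[2])[:2].round(4)
for nm,p,z in(('collar',(404,265),.024),('wax well',(400,234),.006),('groove',(379.5,252),.006),('dr top FL',(269.5,194),.207),('FR',(350.5,191.5),.207),('BL',(267,123),.207),('dr bot FL',(272,213),0.),('bot FR',(343,209.5),0)): print(nm,w('top',p,z))
E
python3 go.py 452 -61 150 90 452 -61 38 90
```

```text
collar [ 0.4013 -0.257 ]
wax well [ 0.488  -0.2564]
groove [ 0.4389 -0.1977]
dr top FL [0.5502 0.0949]
FR [ 0.5549 -0.0946]
BL [0.7283 0.101 ]
dr bot FL [0.5506 0.0943]
bot FR [ 0.5593 -0.1036]
t 3.2 pos [ 296.5 -606.4  226.5] rot [ 180.    -0.  -153.9] w 87.3 gf 0.0 F [-0.8  0.2  0.4] q1,q6 -0.83 -0.29
target [452.0, -61.0, 150.0, 90.0] d cm [-37.93  42.16   7.66] w deg [ 0.  -0.  26.1] q6 -1.44
target [452.0, -61.0, 150.0, 90.0] d cm [-37.93  42.16   7.66] w deg [   0.     0.  -153.9] q6 1.7
target [452.0, -61.0, 38.0, 90.0] d cm [-37.93  42.16  18.86] w deg [ 0.  -0.  26.1] q6 -1.44
target [452.0, -61.0, 38.0, 90.0] d cm [-37.93  42.16  18.86] w deg [   0.     0.  -153.9] q6 1.7
```

```bash
python3 -m crank '[{"dx":-37.9,"dy":42.2,"dz":7.7,"wz":26},{"dx":-37.9,"dy":42.2,"dz":7.7,"wz":26},{"dx":-37.9,"dy":42.2,"dz":7.7,"wz":26},{"dx":-37.9,"dy":42.2,"dz":7.7,"wz":26},{"dx":-37.9,"dy":42.2,"dz":7.7,"wz":26},{"dx":-37.9,"dy":42.2,"dz":7.7,"wz":26},{"dx":-37.9,"dy":42.2,"dz":7.7,"wz":26},{"dx":-37.9,"dy":42.2,"dz":7.7,"wz":26},{"dx":-37.9,"dy":42.2,"dz":7.7,"wz":26},{"dx":-37.9,"dy":42.2,"dz":7.7,"wz":26}]' 6 15; python3 go.py 452.3 -61 38 90
```

```text
t 3.2 pos [ 296.5 -606.4  226.5] rot [ 180.    -0.  -153.9] w 87.3 gf 0.0 F [-0.8  0.2  0.4] q1,q6 -0.83 -0.29
target [452.3, -61.0, 38.0, 90.0] d cm [-37.96  42.15  18.86] w deg [ 0.  -0.  26.1] q6 -1.44
target [452.3, -61.0, 38.0, 90.0] d cm [-37.96  42.15  18.86] w deg [   0.     0.  -153.9] q6 1.7$[0]: bad value
```

```bash
python3 -m crank '[{"dx":-37.9,"dy":42.2,"dz":7.7,"wx":0,"wy":0,"wz":26},{"dx":-37.9,"dy":42.2,"dz":7.7,"wx":0,"wy":0,"wz":26},{"dx":-37.9,"dy":42.2,"dz":7.7,"wx":0,"wy":0,"wz":26},{"dx":-37.9,"dy":42.2,"dz":7.7,"wx":0,"wy":0,"wz":26},{"dx":-37.9,"dy":42.2,"dz":7.7,"wx":0,"wy":0,"wz":26},{"dx":-37.9,"dy":42.2,"dz":7.7,"wx":0,"wy":0,"wz":26},{"dx":-37.9,"dy":42.2,"dz":7.7,"wx":0,"wy":0,"wz":26},{"dx":-37.9,"dy":42.2,"dz":7.7,"wx":0,"wy":0,"wz":26},{"dx":-37.9,"dy":42.2,"dz":7.7,"wx":0,"wy":0,"wz":26},{"dx":-37.9,"dy":42.2,"dz":7.7,"wx":0,"wy":0,"wz":26}]' 6 15; python3 go.py 452.3 -61 38 90
```

```text
t: 4.45
eef_pos: [0.4524, -0.0578, 0.1495]
ee_rot: [3.141, 0.001, -3.136]
force: [-1.1, -0.2, -0.3]
width: 0.0596
gripper_force: 0.0
t 4.45 pos [452.4 -57.8 149.5] rot [ 180.     0.  -179.7] w 59.6 gf 0.0 F [-1.1 -0.2 -0.3] q1,q6 0.31 -1.87
target [452.3, -61.0, 38.0, 90.0] d cm [ 0.02 -0.33 11.15] w deg [0.  0.  0.3] q6 -1.44
target [452.3, -61.0, 38.0, 90.0] d cm [ 0.02 -0.33 11.15] w deg [  -0.     0.  -179.7] q6 1.7
```

```bash
python3 -m crank '[{"dx":0,"dy":0,"dz":5,"wx":0,"wy":0,"wz":0},{"dx":0,"dy":0,"dz":10,"wx":0,"wy":0,"wz":0},{"dx":0,"dy":0,"dz":11.2,"wx":0,"wy":0,"wz":0},{"dx":0,"dy":0,"dz":11.2,"wx":0,"wy":0,"wz":0},{"dx":0,"dy":0,"dz":11.2,"wx":0,"wy":0,"wz":0},{"dx":0,"dy":0,"dz":11.2,"wx":0,"wy":0,"wz":0},{"dx":0,"dy":0,"dz":11.2,"wx":0,"wy":0,"wz":0},{"dx":0,"dy":0,"dz":11.2,"wx":0,"wy":0,"wz":0},{"dx":0,"dy":0,"dz":11.2,"wx":0,"wy":0,"wz":0},{"dx":0,"dy":0,"dz":11.2,"wx":0,"wy":0,"wz":0}]' && python3 -m crank '[{"dx":0,"dy":0,"dz":0,"wx":0,"wy":0,"wz":0},{"dx":0,"dy":0,"dz":0,"wx":0,"wy":0,"wz":0},{"dx":0,"dy":0,"dz":0,"wx":0,"wy":0,"wz":0},{"dx":0,"dy":0,"dz":0,"wx":0,"wy":0,"wz":0},{"dx":0,"dy":0,"dz":0,"wx":0,"wy":0,"wz":0},{"dx":0,"dy":0,"dz":0,"wx":0,"wy":0,"wz":0},{"dx":0,"dy":0,"dz":-1,"wx":0,"wy":0,"wz":0},{"dx":0,"dy":0,"dz":-3,"wx":0,"wy":0,"wz":0},{"dx":0,"dy":0,"dz":-6,"wx":0,"wy":0,"wz":0},{"dx":0,"dy":0,"dz":-8,"wx":0,"wy":0,"wz":0}]' 2 15; python3 go.py 402 -259 115 96 402 -259 46 96
```

```text
t: 5.7
eef_pos: [0.4516, -0.0608, 0.0376]
ee_rot: [-3.142, -0.0, -3.14]
force: [-0.3, 0.2, 0.7]
width: 0.0598
gripper_force: 0.0
t: 6.95
eef_pos: [0.452, -0.0607, 0.1195]
ee_rot: [3.141, 0.002, -3.14]
force: [0.3, 1.3, -0.8]
width: 0.0297
gripper_force: 15.0
t 6.95 pos [452.  -60.7 119.5] rot [ 1.800e+02  1.000e-01 -1.799e+02] w 29.7 gf 15.0 F [ 0.3  1.3 -0.8] q1,q6 0.3 -1.87
target [402.0, -259.0, 115.0, 96.0] d cm [  5.03 -19.82   0.43] w deg [ 0.   0.1 -5.9] q6 -0.89
target [402.0, -259.0, 115.0, 96.0] d cm [  5.03 -19.82   0.43] w deg [ 1.000e-01 -0.000e+00  1.741e+02] q6 2.25
target [402.0, -259.0, 46.0, 96.0] d cm [  5.04 -19.83   7.33] w deg [ 0.   0.1 -5.9] q6 -0.89
target [402.0, -259.0, 46.0, 96.0] d cm [  5.04 -19.83   7.33] w deg [ 1.000e-01 -0.000e+00  1.741e+02] q6 2.25
```

```bash
python3 - <<'E'
from h import *
a=arm.grab_frame('side')[:,:,::-1]; b=arm.grab_frame('top')[:,:,::-1]
cv2.imwrite('pics/g1.png',np.hstack([cv2.resize(a[60:260,270:420],(450,600),interpolation=2),cv2.resize(b[190:300,290:370],(350,481),interpolation=2).copy() if 0 else cv2.copyMakeBorder(cv2.resize(b[190:300,290:350],(327,600),interpolation=2),0,0,0,0,0)]))
E
```

```text
(no output)
```

View pics/g1.png

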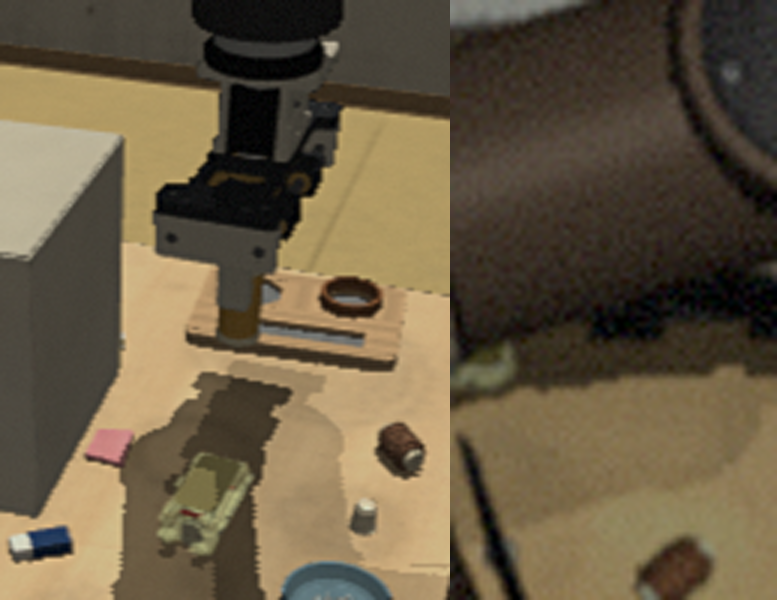

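The spool hangs upright between the fingers, with its lower flange at (238,343), and the pin case is undisturbed. Moving it to the collar.

```bash
python3 -m crank '[{"dx":5,"dy":-19.8,"dz":0,"wx":0,"wy":0,"wz":-6},{"dx":5,"dy":-19.8,"dz":0,"wx":0,"wy":0,"wz":-6},{"dx":5,"dy":-19.8,"dz":0,"wx":0,"wy":0,"wz":-6},{"dx":5,"dy":-19.8,"dz":0,"wx":0,"wy":0,"wz":-6},{"dx":5,"dy":-19.8,"dz":0,"wx":0,"wy":0,"wz":-6},{"dx":5,"dy":-19.8,"dz":0,"wx":0,"wy":0,"wz":-6},{"dx":5,"dy":-19.8,"dz":2,"wx":0,"wy":0,"wz":-6},{"dx":5,"dy":-19.8,"dz":4,"wx":0,"wy":0,"wz":-6},{"dx":5,"dy":-19.8,"dz":4.5,"wx":0,"wy":0,"wz":-6},{"dx":5,"dy":-19.8,"dz":4.5,"wx":0,"wy":0,"wz":-6}]'; python3 go.py 402 -259 45 96;  python3 - <<'E'
from h import *
a=arm.grab_frame('side')[:,:,::-1]; b=arm.grab_frame('top')[:,:,::-1]
cv2.imwrite('pics/g2.png',np.hstack([cv2.resize(a[90:200,310:430],(436,400),interpolation=2),cv2.resize(b[200:300,350:440],(360,400),interpolation=2)]))
E
```

```text
t: 8.3
eef_pos: [0.4021, -0.2583, 0.0727]
ee_rot: [3.142, -0.0, -3.034]
force: [0.3, -0.9, 0.3]
width: 0.0297
gripper_force: 15.0
t 8.3 pos [ 402.1 -258.3   72.7] rot [ 180.    -0.  -173.9] w 29.7 gf 15.0 F [ 0.3 -0.9  0.3] q1,q6 -0.16 -1.31
target [402.0, -259.0, 45.0, 96.0] d cm [ 0.02 -0.07  2.77] w deg [ 0.  -0.   0.1] q6 -0.89
target [402.0, -259.0, 45.0, 96.0] d cm [ 0.02 -0.07  2.77] w deg [   0.     0.  -179.9] q6 2.25
```

View pics/g2.png

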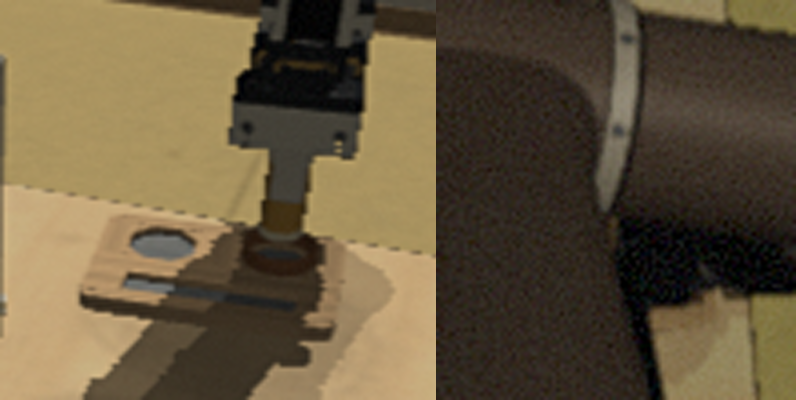

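The side view shows the spool's bottom at (283,238), directly over the collar rim centred at (283,251), so I can lower it.

```bash
python3 -m crank '[{"dx":0,"dy":0,"dz":1,"wx":0,"wy":0,"wz":0},{"dx":0,"dy":0,"dz":2,"wx":0,"wy":0,"wz":0},{"dx":0,"dy":0,"dz":2.5,"wx":0,"wy":0,"wz":0},{"dx":0,"dy":0,"dz":2.8,"wx":0,"wy":0,"wz":0},{"dx":0,"dy":0,"dz":2.8,"wx":0,"wy":0,"wz":0},{"dx":0,"dy":0,"dz":2.8,"wx":0,"wy":0,"wz":0},{"dx":0,"dy":0,"dz":2.8,"wx":0,"wy":0,"wz":0},{"dx":0,"dy":0,"dz":2.8,"wx":0,"wy":0,"wz":0},{"dx":0,"dy":0,"dz":2.8,"wx":0,"wy":0,"wz":0},{"dx":0,"dy":0,"dz":2.8,"wx":0,"wy":0,"wz":0}]'; python3 go.py
```

```text
t: 9.65
eef_pos: [0.4018, -0.2588, 0.0446]
ee_rot: [-3.142, 0.0, -3.036]
force: [-0.2, 0.8, -0.6]
width: 0.0297
gripper_force: 15.0
t 9.65 pos [ 401.8 -258.8   44.6] rot [-180.     0.  -173.9] w 29.7 gf 15.0 F [-0.2  0.8 -0.6] q1,q6 -0.16 -1.31
```

```bash
python3 -m crank '[{"dx":0,"dy":0,"dz":0,"wx":0,"wy":0,"wz":0},{"dx":0,"dy":0,"dz":0,"wx":0,"wy":0,"wz":0},{"dx":0,"dy":0,"dz":0,"wx":0,"wy":0,"wz":0},{"dx":0,"dy":0,"dz":0,"wx":0,"wy":0,"wz":0},{"dx":0,"dy":0,"dz":0,"wx":0,"wy":0,"wz":0},{"dx":0,"dy":0,"dz":-1,"wx":0,"wy":0,"wz":0},{"dx":0,"dy":0,"dz":-3,"wx":0,"wy":0,"wz":0},{"dx":0,"dy":0,"dz":-6,"wx":0,"wy":0,"wz":0},{"dx":0,"dy":0,"dz":-9,"wx":0,"wy":0,"wz":0},{"dx":0,"dy":0,"dz":-11,"wx":0,"wy":0,"wz":0}]' 5; python3 go.py 437.7 174.8 100 90 437.7 174.8 7 90
```

```text
t: 10.9
eef_pos: [0.4022, -0.259, 0.1568]
ee_rot: [-3.141, 0.002, -3.036]
force: [0.1, -0.7, -0.7]
width: 0.0502
gripper_force: 0.0
t 10.9 pos [ 402.2 -259.   156.8] rot [-1.800e+02  1.000e-01 -1.739e+02] w 50.2 gf 0.0 F [ 0.1 -0.7 -0.7] q1,q6 -0.16 -1.31
target [437.7, 174.8, 100.0, 90.0] d cm [-8.1  42.77  5.66] w deg [-0.   0.1  6.1] q6 -1.95
target [437.7, 174.8, 100.0, 90.0] d cm [-8.1  42.77  5.66] w deg [-2.000e-01 -1.000e-01 -1.739e+02] q6 1.19
target [437.7, 174.8, 7.0, 90.0] d cm [-8.08 42.77 14.96] w deg [-0.   0.1  6.1] q6 -1.95
target [437.7, 174.8, 7.0, 90.0] d cm [-8.08 42.77 14.96] w deg [-2.000e-01 -1.000e-01 -1.739e+02] q6 1.19
```

```bash
python3 -m crank '[{"dx":-8.1,"dy":42.8,"dz":5.7,"wx":0,"wy":0,"wz":6},{"dx":-8.1,"dy":42.8,"dz":5.7,"wx":0,"wy":0,"wz":6},{"dx":-8.1,"dy":42.8,"dz":5.7,"wx":0,"wy":0,"wz":6},{"dx":-8.1,"dy":42.8,"dz":5.7,"wx":0,"wy":0,"wz":6},{"dx":-8.1,"dy":42.8,"dz":5.7,"wx":0,"wy":0,"wz":6},{"dx":-8.1,"dy":42.8,"dz":5.7,"wx":0,"wy":0,"wz":6},{"dx":-8.1,"dy":42.8,"dz":5.7,"wx":0,"wy":0,"wz":6},{"dx":-8.1,"dy":42.8,"dz":5.7,"wx":0,"wy":0,"wz":6},{"dx":-8.1,"dy":42.8,"dz":5.7,"wx":0,"wy":0,"wz":6},{"dx":-8.1,"dy":42.8,"dz":5.7,"wx":0,"wy":0,"wz":6}]'; python3 go.py 437.7 174.8 7 90; python3 - <<'E'
from h import *
a=arm.grab_frame('side')[:,:,::-1]; b=arm.grab_frame('top')[:,:,::-1]
cv2.imwrite('pics/g3.png',np.hstack([cv2.resize(a[130:210,320:440],(600,400),interpolation=2),cv2.resize(b[210:290,370:410],(200,400),interpolation=2)]))
for c in('top','side'):
    arm.grab_frame(c)
    for n in('spool','beeswax'): print(c,n,[(np.round(d['centre'],3).tolist(),round(d['confidence'],2)) for d in arm.find_in(c,n)[:2]])
E
```

```text
t: 12.15
eef_pos: [0.437, 0.1744, 0.0979]
ee_rot: [3.141, 0.0, 3.142]
force: [-0.3, 0.3, -0.2]
width: 0.0501
gripper_force: 0.0
t 12.15 pos [437.  174.4  97.9] rot [180.   0. 180.] w 50.1 gf 0.0 F [-0.3  0.3 -0.2] q1,q6 0.8 -2.37
target [437.7, 174.8, 7.0, 90.0] d cm [-0.07  0.04  9.09] w deg [ 0.  0. -0.] q6 -1.95
target [437.7, 174.8, 7.0, 90.0] d cm [-0.07  0.04  9.09] w deg [  0.  -0. 180.] q6 1.19
top spool [([0.405, -0.254, 0.067], 0.57)]
top beeswax [([0.402, -0.255, 0.066], 0.44), ([0.626, 0.333, 0.015], 0.16)]
side spool [([0.397, -0.252, 0.048], 0.77)]
side beeswax [([0.437, 0.179, 0.01], 0.59)]
```

View pics/g3.png

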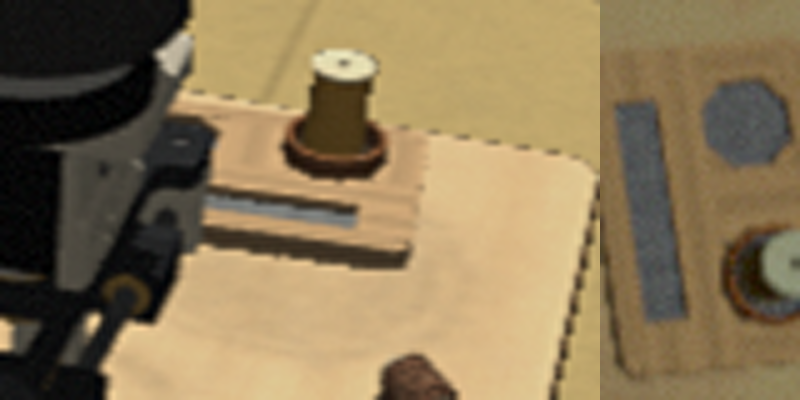

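Spool is upright and seated in the collar (side crop (340,110)). The wax well is at top pixel ~(399,234). Now the beeswax.

```bash
python3 -m crank '[{"dx":-0.1,"dy":0,"dz":4,"wx":0,"wy":0,"wz":0},{"dx":-0.1,"dy":0,"dz":7,"wx":0,"wy":0,"wz":0},{"dx":-0.1,"dy":0,"dz":8.5,"wx":0,"wy":0,"wz":0},{"dx":-0.1,"dy":0,"dz":9.1,"wx":0,"wy":0,"wz":0},{"dx":-0.1,"dy":0,"dz":9.1,"wx":0,"wy":0,"wz":0},{"dx":-0.1,"dy":0,"dz":9.1,"wx":0,"wy":0,"wz":0},{"dx":-0.1,"dy":0,"dz":9.1,"wx":0,"wy":0,"wz":0},{"dx":-0.1,"dy":0,"dz":9.1,"wx":0,"wy":0,"wz":0},{"dx":-0.1,"dy":0,"dz":9.1,"wx":0,"wy":0,"wz":0},{"dx":-0.1,"dy":0,"dz":9.1,"wx":0,"wy":0,"wz":0}]'; python3 -m crank '[{"dx":0,"dy":0,"dz":0,"wx":0,"wy":0,"wz":0},{"dx":0,"dy":0,"dz":0,"wx":0,"wy":0,"wz":0},{"dx":0,"dy":0,"dz":0,"wx":0,"wy":0,"wz":0},{"dx":0,"dy":0,"dz":0,"wx":0,"wy":0,"wz":0},{"dx":0,"dy":0,"dz":0,"wx":0,"wy":0,"wz":0},{"dx":0,"dy":0,"dz":0,"wx":0,"wy":0,"wz":0},{"dx":0,"dy":0,"dz":-1,"wx":0,"wy":0,"wz":0},{"dx":0,"dy":0,"dz":-3,"wx":0,"wy":0,"wz":0},{"dx":0,"dy":0,"dz":-6,"wx":0,"wy":0,"wz":0},{"dx":0,"dy":0,"dz":-10,"wx":0,"wy":0,"wz":0}]' 2 20; python3 go.py 487.3 -254.3 110 90 487.3 -254.3 13.5 90;  python3 - <<'E'
from h import *
a=arm.grab_frame('side')[:,:,::-1]
cv2.imwrite('pics/g4.png',cv2.resize(a[140:290,270:370],(400,600),interpolation=2))
E
```

```text
t: 13.8
eef_pos: [0.4382, 0.1753, 0.0066]
ee_rot: [3.142, 0.0, -3.141]
force: [0.5, 0.1, -0.2]
width: 0.0502
gripper_force: 0.0
t: 15.05
eef_pos: [0.4377, 0.1749, 0.1077]
ee_rot: [-3.141, -0.001, -3.141]
force: [0.5, 0.5, -0.6]
width: 0.0342
gripper_force: 20.0
t 15.05 pos [437.7 174.9 107.7] rot [-1.799e+02 -1.000e-01 -1.799e+02] w 34.2 gf 20.0 F [ 0.5  0.5 -0.6] q1,q6 0.8 -2.37
target [487.3, -254.3, 110.0, 90.0] d cm [ -4.92 -42.92  -0.2 ] w deg [-0.1 -0.1  0.1] q6 -1.09
target [487.3, -254.3, 110.0, 90.0] d cm [ -4.92 -42.92  -0.2 ] w deg [ 1.000e-01 -1.000e-01 -1.799e+02] q6 2.05
target [487.3, -254.3, 13.5, 90.0] d cm [ -4.93 -42.91   9.45] w deg [-0.1 -0.1  0.1] q6 -1.09
target [487.3, -254.3, 13.5, 90.0] d cm [ -4.93 -42.91   9.45] w deg [ 1.000e-01 -1.000e-01 -1.799e+02] q6 2.05
```

View pics/g4.png

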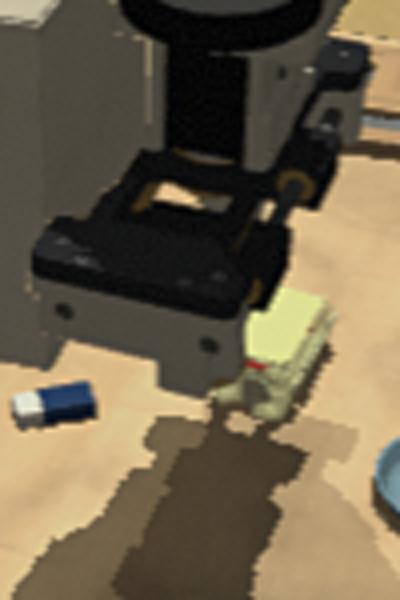

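The beeswax is gripped (34 mm) and hidden behind the finger; nothing else was disturbed. Carrying it to its well.

```bash
python3 -m crank '[{"dx":-4.9,"dy":-42.9,"dz":0,"wx":0,"wy":0,"wz":0},{"dx":-4.9,"dy":-42.9,"dz":0,"wx":0,"wy":0,"wz":0},{"dx":-4.9,"dy":-42.9,"dz":0,"wx":0,"wy":0,"wz":0},{"dx":-4.9,"dy":-42.9,"dz":0,"wx":0,"wy":0,"wz":0},{"dx":-4.9,"dy":-42.9,"dz":0,"wx":0,"wy":0,"wz":0},{"dx":-4.9,"dy":-42.9,"dz":0,"wx":0,"wy":0,"wz":0},{"dx":-4.9,"dy":-42.9,"dz":0,"wx":0,"wy":0,"wz":0},{"dx":-4.9,"dy":-42.9,"dz":0,"wx":0,"wy":0,"wz":0},{"dx":-4.9,"dy":-42.9,"dz":4,"wx":0,"wy":0,"wz":0},{"dx":-4.9,"dy":-42.9,"dz":6,"wx":0,"wy":0,"wz":0}]'; python3 go.py 487.3 -254.3 13.5 90
```

```text
t: 16.35
eef_pos: [0.4866, -0.2531, 0.0455]
ee_rot: [3.141, -0.001, -3.141]
force: [0.1, 0.2, -0.9]
width: 0.0344
gripper_force: 20.0
t 16.35 pos [ 486.6 -253.1   45.5] rot [ 1.8e+02 -1.0e-01 -1.8e+02] w 34.4 gf 20.0 F [ 0.1  0.2 -0.9] q1,q6 -0.12 -1.45
target [487.3, -254.3, 13.5, 90.0] d cm [-0.07 -0.13  3.2 ] w deg [ 0.  -0.1  0. ] q6 -1.09
target [487.3, -254.3, 13.5, 90.0] d cm [-0.07 -0.13  3.2 ] w deg [ 1.0e-01  1.0e-01 -1.8e+02] q6 2.05
```

```bash
python3 -m crank '[{"dx":-0.1,"dy":0,"dz":1,"wx":0,"wy":0,"wz":0},{"dx":-0.1,"dy":0,"dz":2,"wx":0,"wy":0,"wz":0},{"dx":-0.1,"dy":0,"dz":2.7,"wx":0,"wy":0,"wz":0},{"dx":-0.1,"dy":0,"dz":3.1,"wx":0,"wy":0,"wz":0},{"dx":-0.1,"dy":0,"dz":3.2,"wx":0,"wy":0,"wz":0},{"dx":-0.1,"dy":0,"dz":3.2,"wx":0,"wy":0,"wz":0},{"dx":-0.1,"dy":0,"dz":3.2,"wx":0,"wy":0,"wz":0},{"dx":-0.1,"dy":0,"dz":3.2,"wx":0,"wy":0,"wz":0},{"dx":-0.1,"dy":0,"dz":3.2,"wx":0,"wy":0,"wz":0},{"dx":-0.1,"dy":0,"dz":3.2,"wx":0,"wy":0,"wz":0}]'; python3 -m crank '[{"dx":0,"dy":0,"dz":0,"wx":0,"wy":0,"wz":0},{"dx":0,"dy":0,"dz":0,"wx":0,"wy":0,"wz":0},{"dx":0,"dy":0,"dz":0,"wx":0,"wy":0,"wz":0},{"dx":0,"dy":0,"dz":0,"wx":0,"wy":0,"wz":0},{"dx":0,"dy":0,"dz":-1,"wx":0,"wy":0,"wz":0},{"dx":0,"dy":0,"dz":-4,"wx":0,"wy":0,"wz":0},{"dx":0,"dy":0,"dz":-10,"wx":0,"wy":0,"wz":0},{"dx":0,"dy":0,"dz":-16,"wx":0,"wy":0,"wz":0},{"dx":0,"dy":0,"dz":-22,"wx":0,"wy":0,"wz":0},{"dx":0,"dy":0,"dz":-25,"wx":0,"wy":0,"wz":0}]' 4.6; python3 go.py 625.5 211.3 260 1 625.5 211.3 5 1
```

```text
t: 17.6
eef_pos: [0.4886, -0.2536, 0.0146]
ee_rot: [-3.142, 0.0, -3.141]
force: [0.0, 0.3, -0.4]
width: 0.0344
gripper_force: 20.0
t: 18.85
eef_pos: [0.4893, -0.254, 0.2695]
ee_rot: [-3.14, 0.006, -3.14]
force: [0.9, 0.4, -1.0]
width: 0.0461
gripper_force: 0.0
t 18.85 pos [ 489.3 -254.   269.5] rot [-179.9    0.3 -179.9] w 46.1 gf 0.0 F [ 0.9  0.4 -1. ] q1,q6 -0.12 -1.45
target [625.5, 211.3, 260.0, 1.0] d cm [-13.67  46.52   0.95] w deg [ 0.2  0.3 89.1] q6 2.83
target [625.5, 211.3, 260.0, 1.0] d cm [-13.67  46.52   0.95] w deg [ -0.3   0.2 -90.9] q6 -0.31
target [625.5, 211.3, 5.0, 1.0] d cm [-13.52  46.55  26.45] w deg [ 0.2  0.3 89.1] q6 2.83
target [625.5, 211.3, 5.0, 1.0] d cm [-13.52  46.55  26.45] w deg [ -0.3   0.2 -90.9] q6 -0.31
```

Beeswax released. Next the ripper, going over the drawer unit at about 0.27 m.

```bash
python3 -m crank '[{"dx":-13.7,"dy":46.5,"dz":0,"wx":0,"wy":0,"wz":-91},{"dx":-13.7,"dy":46.5,"dz":0,"wx":0,"wy":0,"wz":-91},{"dx":-13.7,"dy":46.5,"dz":0,"wx":0,"wy":0,"wz":-91},{"dx":-13.7,"dy":46.5,"dz":0,"wx":0,"wy":0,"wz":-91},{"dx":-13.7,"dy":46.5,"dz":0,"wx":0,"wy":0,"wz":-91},{"dx":-13.7,"dy":46.5,"dz":0,"wx":0,"wy":0,"wz":-91},{"dx":-13.7,"dy":46.5,"dz":0,"wx":0,"wy":0,"wz":-91},{"dx":-13.7,"dy":46.5,"dz":0,"wx":0,"wy":0,"wz":-91},{"dx":-13.7,"dy":46.5,"dz":0,"wx":0,"wy":0,"wz":-91},{"dx":-13.7,"dy":46.5,"dz":0,"wx":0,"wy":0,"wz":-91}]'; python3 go.py 625.5 211.3 100 1;  python3 - <<'E'
from h import *
a=arm.grab_frame('side')[:,:,::-1]; b=arm.grab_frame('top')[:,:,::-1]
cv2.imwrite('pics/g5.png',np.hstack([cv2.resize(a[130:210,310:430],(600,400),interpolation=2),cv2.resize(b[210:290,370:410],(200,400),interpolation=2)]))
E
```

```text
t: 20.1
eef_pos: [0.6249, 0.212, 0.2648]
ee_rot: [3.141, -0.0, -1.552]
force: [0.0, 0.2, -0.1]
width: 0.0459
gripper_force: 0.0
t 20.1 pos [624.9 212.  264.8] rot [180.   -0.  -88.9] w 45.9 gf 0.0 F [ 0.   0.2 -0.1] q1,q6 0.62 -0.6
target [625.5, 211.3, 100.0, 1.0] d cm [ 0.07 -0.06 16.48] w deg [   0.     0.  -179.9] q6 2.83
target [625.5, 211.3, 100.0, 1.0] d cm [ 0.07 -0.06 16.48] w deg [ 0.  -0.   0.1] q6 -0.31
```

View pics/g5.png

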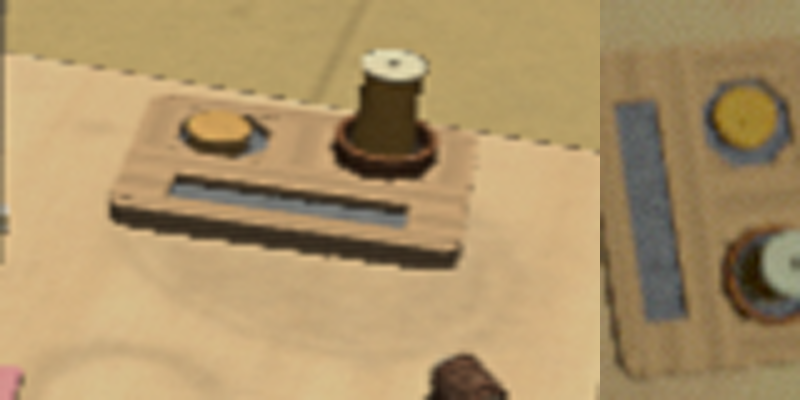

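The beeswax lies inside its well with felt showing around it, and the spool is upright. Descending on the ripper.

```bash
python3 -m crank '[{"dx":0.1,"dy":0,"dz":6,"wx":0,"wy":0,"wz":0},{"dx":0.1,"dy":0,"dz":12,"wx":0,"wy":0,"wz":0},{"dx":0.1,"dy":0,"dz":18,"wx":0,"wy":0,"wz":0},{"dx":0.1,"dy":0,"dz":22,"wx":0,"wy":0,"wz":0},{"dx":0.1,"dy":0,"dz":22,"wx":0,"wy":0,"wz":0},{"dx":0.1,"dy":0,"dz":22,"wx":0,"wy":0,"wz":0},{"dx":0.1,"dy":0,"dz":22,"wx":0,"wy":0,"wz":0},{"dx":0.1,"dy":0,"dz":22,"wx":0,"wy":0,"wz":0},{"dx":0.1,"dy":0,"dz":22,"wx":0,"wy":0,"wz":0},{"dx":0.1,"dy":0,"dz":22,"wx":0,"wy":0,"wz":0}]'; python3 go.py 625.5 211.3 4.5 1
```

```text
t: 21.45
eef_pos: [0.6252, 0.2106, 0.0449]
ee_rot: [-3.141, 0.0, -1.552]
force: [0.5, 0.7, -0.7]
width: 0.0461
gripper_force: 0.0
t 21.45 pos [625.2 210.6  44.9] rot [-180.     0.   -88.9] w 46.1 gf 0.0 F [ 0.5  0.7 -0.7] q1,q6 0.62 -0.6
target [625.5, 211.3, 4.5, 1.0] d cm [-0.07 -0.03  4.04] w deg [  -0.    -0.  -179.9] q6 2.83
target [625.5, 211.3, 4.5, 1.0] d cm [-0.07 -0.03  4.04] w deg [-0.   0.   0.1] q6 -0.31
```

```bash
python3 -m crank '[{"dx":0,"dy":0,"dz":2,"wx":0,"wy":0,"wz":0},{"dx":0,"dy":0,"dz":3,"wx":0,"wy":0,"wz":0},{"dx":0,"dy":0,"dz":3.7,"wx":0,"wy":0,"wz":0},{"dx":0,"dy":0,"dz":4,"wx":0,"wy":0,"wz":0},{"dx":0,"dy":0,"dz":4,"wx":0,"wy":0,"wz":0},{"dx":0,"dy":0,"dz":4,"wx":0,"wy":0,"wz":0},{"dx":0,"dy":0,"dz":4,"wx":0,"wy":0,"wz":0},{"dx":0,"dy":0,"dz":4,"wx":0,"wy":0,"wz":0},{"dx":0,"dy":0,"dz":4,"wx":0,"wy":0,"wz":0},{"dx":0,"dy":0,"dz":4,"wx":0,"wy":0,"wz":0}]'; python3 -m crank '[{"dx":0,"dy":0,"dz":0,"wx":0,"wy":0,"wz":0},{"dx":0,"dy":0,"dz":0,"wx":0,"wy":0,"wz":0},{"dx":0,"dy":0,"dz":0,"wx":0,"wy":0,"wz":0},{"dx":0,"dy":0,"dz":0,"wx":0,"wy":0,"wz":0},{"dx":0,"dy":0,"dz":0,"wx":0,"wy":0,"wz":0},{"dx":0,"dy":0,"dz":0,"wx":0,"wy":0,"wz":0},{"dx":0,"dy":0,"dz":0,"wx":0,"wy":0,"wz":0},{"dx":0,"dy":0,"dz":-2,"wx":0,"wy":0,"wz":0},{"dx":0,"dy":0,"dz":-7,"wx":0,"wy":0,"wz":0},{"dx":0,"dy":0,"dz":-12,"wx":0,"wy":0,"wz":0}]' 0 25; python3 go.py 458 -195.8 110 96 458 -195.8 13.5 96;  python3 - <<'E'
from h import *
a=arm.grab_frame('side')[:,:,::-1]; b=arm.grab_frame('top')[:,:,::-1]
cv2.imwrite('pics/g6.png',np.hstack([cv2.resize(a[150:290,150:290],(400,400),interpolation=2),cv2.resize(b[120:240,180:300],(400,400),interpolation=2)]))
E
```

```text
t: 22.7
eef_pos: [0.6251, 0.2105, 0.0046]
ee_rot: [-3.142, 0.0, -1.552]
force: [-0.5, 0.5, 0.2]
width: 0.046
gripper_force: 0.0
t: 23.95
eef_pos: [0.6248, 0.2103, 0.1255]
ee_rot: [3.141, -0.001, -1.552]
force: [0.4, 1.5, 0.5]
width: 0.0097
gripper_force: 25.0
t 23.95 pos [624.8 210.3 125.5] rot [179.9  -0.  -88.9] w 9.7 gf 25.0 F [0.4 1.5 0.5] q1,q6 0.62 -0.6
target [458.0, -195.8, 110.0, 96.0] d cm [40.29 17.43  1.6 ] w deg [ 0.  -0.1 85.1] q6 -1.06
target [458.0, -195.8, 110.0, 96.0] d cm [40.29 17.43  1.6 ] w deg [  0.1   0.  -94.9] q6 2.08
target [458.0, -195.8, 13.5, 96.0] d cm [40.28 17.42 11.25] w deg [ 0.  -0.1 85.1] q6 -1.06
target [458.0, -195.8, 13.5, 96.0] d cm [40.28 17.42 11.25] w deg [  0.1   0.  -94.9] q6 2.08
```

View pics/g6.png

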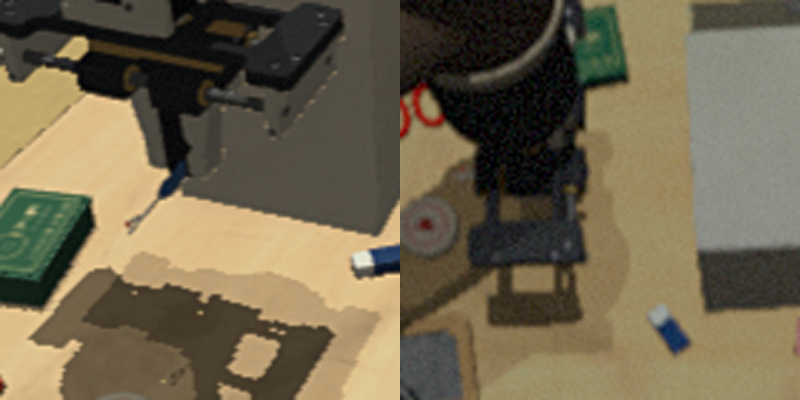

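The ripper is gripped by the handle and hangs level, blade toward the camera at (130,225). I'll lift it over the drawer unit and turn it 95°.

```bash
python3 -m crank '[{"dx":0,"dy":0,"dz":-6,"wx":0,"wy":0,"wz":-10},{"dx":0,"dy":0,"dz":-12,"wx":0,"wy":0,"wz":-20},{"dx":2,"dy":1,"dz":-15,"wx":0,"wy":0,"wz":-30},{"dx":40.3,"dy":17.4,"dz":-15,"wx":0,"wy":0,"wz":-95},{"dx":40.3,"dy":17.4,"dz":-15,"wx":0,"wy":0,"wz":-95},{"dx":40.3,"dy":17.4,"dz":-15,"wx":0,"wy":0,"wz":-95},{"dx":40.3,"dy":17.4,"dz":-15,"wx":0,"wy":0,"wz":-95},{"dx":40.3,"dy":17.4,"dz":-15,"wx":0,"wy":0,"wz":-95},{"dx":40.3,"dy":17.4,"dz":-15,"wx":0,"wy":0,"wz":-95},{"dx":40.3,"dy":17.4,"dz":-15,"wx":0,"wy":0,"wz":-95}]'; python3 go.py 458 -195.8 13.5 96
```

```text
t: 25.3
eef_pos: [0.4575, -0.1972, 0.2747]
ee_rot: [3.141, -0.001, 0.109]
force: [1.9, 0.5, 0.1]
width: 0.0094
gripper_force: 25.0
t 25.3 pos [ 457.5 -197.2  274.7] rot [180.   -0.    6.2] w 9.4 gf 25.0 F [1.9 0.5 0.1] q1,q6 -0.01 1.69
target [458.0, -195.8, 13.5, 96.0] d cm [ 0.04 -0.14 26.12] w deg [ 1.000e-01  0.000e+00 -1.798e+02] q6 -1.06
target [458.0, -195.8, 13.5, 96.0] d cm [ 0.04 -0.14 26.12] w deg [ 0.  -0.   0.2] q6 2.08
```

```bash
python3 -m crank '[{"dx":0,"dy":0,"dz":6,"wx":0,"wy":0,"wz":0},{"dx":0,"dy":0,"dz":12,"wx":0,"wy":0,"wz":0},{"dx":0,"dy":0,"dz":18,"wx":0,"wy":0,"wz":0},{"dx":0,"dy":-0.1,"dz":23,"wx":0,"wy":0,"wz":0},{"dx":0,"dy":-0.1,"dz":23.5,"wx":0,"wy":0,"wz":0},{"dx":0,"dy":-0.1,"dz":23.5,"wx":0,"wy":0,"wz":0},{"dx":0,"dy":-0.1,"dz":23.5,"wx":0,"wy":0,"wz":0},{"dx":0,"dy":-0.1,"dz":23.5,"wx":0,"wy":0,"wz":0},{"dx":0,"dy":-0.1,"dz":23.5,"wx":0,"wy":0,"wz":0},{"dx":0,"dy":-0.1,"dz":23.5,"wx":0,"wy":0,"wz":0}]'; python3 go.py 458 -195.8 14 96;  python3 - <<'E'
from h import *
a=arm.grab_frame('side')[:,:,::-1]
cv2.imwrite('pics/g7.png',cv2.resize(a[110:210,310:450],(784,560),interpolation=2))
E
```

```text
t: 26.55
eef_pos: [0.4587, -0.1947, 0.04]
ee_rot: [3.141, -0.001, 0.106]
force: [0.0, 0.5, 0.2]
width: 0.0095
gripper_force: 25.0
t 26.55 pos [ 458.7 -194.7   40. ] rot [180.   -0.    6.1] w 9.5 gf 25.0 F [0.  0.5 0.2] q1,q6 -0.01 1.68
target [458.0, -195.8, 14.0, 96.0] d cm [-0.08  0.11  2.6 ] w deg [ 1.000e-01  0.000e+00 -1.799e+02] q6 -1.06
target [458.0, -195.8, 14.0, 96.0] d cm [-0.08  0.11  2.6 ] w deg [ 0.  -0.   0.1] q6 2.08
```

View pics/g7.png

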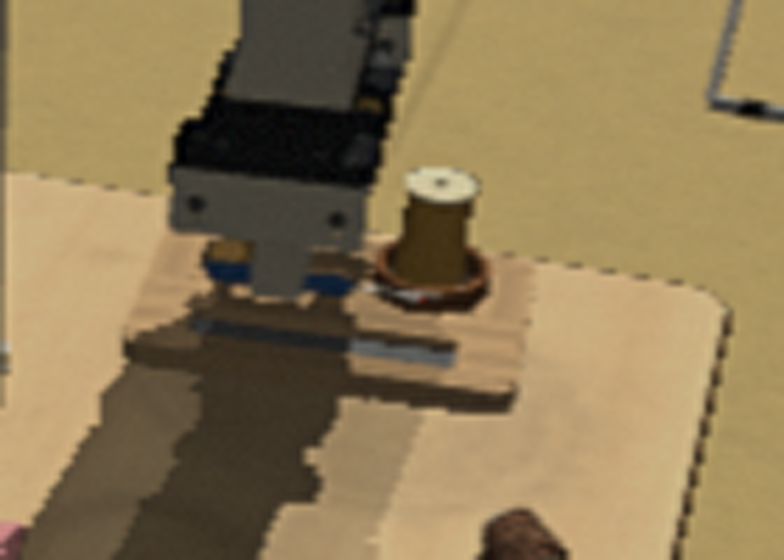

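The ripper (207–435 across) sits parallel above the groove (195–455), about centred. Lowering and releasing.

```bash
python3 -m crank '[{"dx":0,"dy":0.1,"dz":1,"wx":0,"wy":0,"wz":0},{"dx":0,"dy":0.1,"dz":2,"wx":0,"wy":0,"wz":0},{"dx":0,"dy":0.1,"dz":2.4,"wx":0,"wy":0,"wz":0},{"dx":0,"dy":0.1,"dz":2.6,"wx":0,"wy":0,"wz":0},{"dx":0,"dy":0.1,"dz":2.7,"wx":0,"wy":0,"wz":0},{"dx":0,"dy":0.1,"dz":2.7,"wx":0,"wy":0,"wz":0},{"dx":0,"dy":0.1,"dz":2.7,"wx":0,"wy":0,"wz":0},{"dx":0,"dy":0.1,"dz":2.7,"wx":0,"wy":0,"wz":0},{"dx":0,"dy":0.1,"dz":2.7,"wx":0,"wy":0,"wz":0},{"dx":0,"dy":0.1,"dz":2.7,"wx":0,"wy":0,"wz":0}]'; python3 -m crank '[{"dx":0,"dy":0,"dz":0,"wx":0,"wy":0,"wz":0},{"dx":0,"dy":0,"dz":0,"wx":0,"wy":0,"wz":0},{"dx":0,"dy":0,"dz":0,"wx":0,"wy":0,"wz":0},{"dx":0,"dy":0,"dz":0,"wx":0,"wy":0,"wz":0},{"dx":0,"dy":0,"dz":-1,"wx":0,"wy":0,"wz":0},{"dx":0,"dy":0,"dz":-4,"wx":0,"wy":0,"wz":0},{"dx":0,"dy":0,"dz":-10,"wx":0,"wy":0,"wz":0},{"dx":0,"dy":0,"dz":-16,"wx":0,"wy":0,"wz":0},{"dx":0,"dy":0,"dz":-22,"wx":0,"wy":0,"wz":0},{"dx":0,"dy":0,"dz":-26,"wx":0,"wy":0,"wz":0}]' 2.4; python3 go.py 622.2 328.3 260 -18
```

```text
t: 27.85
eef_pos: [0.4586, -0.1956, 0.0126]
ee_rot: [3.142, -0.0, 0.106]
force: [-0.2, 0.3, 0.2]
width: 0.0098
gripper_force: 25.0
t: 29.1
eef_pos: [0.4589, -0.1958, 0.2767]
ee_rot: [3.141, -0.004, 0.106]
force: [0.8, -0.0, -0.3]
width: 0.0242
gripper_force: 0.0
t 29.1 pos [ 458.9 -195.8  276.7] rot [179.9  -0.2   6.1] w 24.2 gf 0.0 F [ 0.8 -0.  -0.3] q1,q6 -0.01 1.68
target [622.2, 328.3, 260.0, -18.0] d cm [ 21.78 -50.39   1.72] w deg [  0.2  -0.2 -65.9] q6 2.34
target [622.2, 328.3, 260.0, -18.0] d cm [ 21.78 -50.39   1.72] w deg [ -0.2  -0.2 114.1] q6 -0.8
```

Ripper released. On to the tape measure.

```bash
python3 -m crank '[{"dx":21.8,"dy":-50.4,"dz":0,"wx":0,"wy":0,"wz":-66},{"dx":21.8,"dy":-50.4,"dz":0,"wx":0,"wy":0,"wz":-66},{"dx":21.8,"dy":-50.4,"dz":0,"wx":0,"wy":0,"wz":-66},{"dx":21.8,"dy":-50.4,"dz":0,"wx":0,"wy":0,"wz":-66},{"dx":21.8,"dy":-50.4,"dz":0,"wx":0,"wy":0,"wz":-66},{"dx":21.8,"dy":-50.4,"dz":0,"wx":0,"wy":0,"wz":-66},{"dx":21.8,"dy":-50.4,"dz":0,"wx":0,"wy":0,"wz":-66},{"dx":21.8,"dy":-50.4,"dz":0,"wx":0,"wy":0,"wz":-66},{"dx":21.8,"dy":-50.4,"dz":0,"wx":0,"wy":0,"wz":-66},{"dx":21.8,"dy":-50.4,"dz":0,"wx":0,"wy":0,"wz":-66}]' 7; python3 go.py 622.2 328.3 100 -18;  python3 - <<'E'
from h import *
a=arm.grab_frame('side')[:,:,::-1]; b=arm.grab_frame('top')[:,:,::-1]
cv2.imwrite('pics/g8.png',np.hstack([cv2.resize(a[130:210,320:440],(600,400),interpolation=2),cv2.resize(b[210:290,370:410],(200,400),interpolation=2)]))
E
```

```text
t: 30.35
eef_pos: [0.6221, 0.3316, 0.2712]
ee_rot: [-3.14, 0.002, 1.26]
force: [-0.2, -0.5, 0.1]
width: 0.0699
gripper_force: 0.0
t 30.35 pos [622.1 331.6 271.2] rot [-1.799e+02  1.000e-01  7.220e+01] w 69.9 gf 0.0 F [-0.2 -0.5  0.1] q1,q6 0.77 2.07
target [622.2, 328.3, 100.0, -18.0] d cm [-0.28  0.13 17.12] w deg [-0.1  0.1  0.2] q6 2.34
target [622.2, 328.3, 100.0, -18.0] d cm [-0.28  0.13 17.12] w deg [-1.000e-01 -1.000e-01 -1.798e+02] q6 -0.8
```

View pics/g8.png

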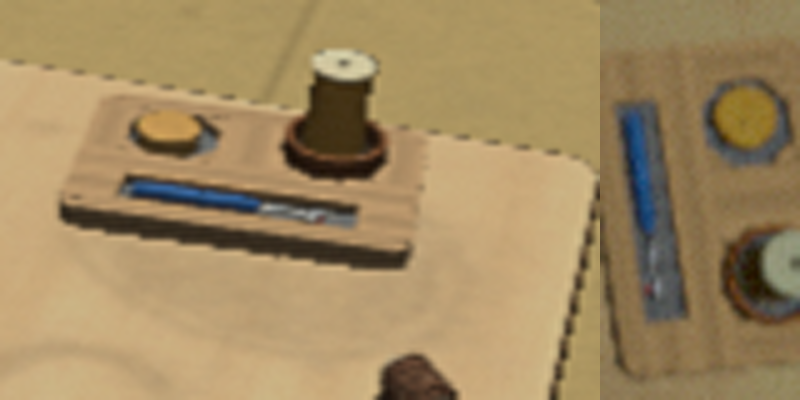

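The ripper lies down in the groove, so the mending kit is complete. Descending on the tape.

```bash
python3 -m crank '[{"dx":0,"dy":0,"dz":6,"wx":0,"wy":0,"wz":0},{"dx":0,"dy":0,"dz":12,"wx":0,"wy":0,"wz":0},{"dx":0,"dy":0,"dz":18,"wx":0,"wy":0,"wz":0},{"dx":0,"dy":0,"dz":22.5,"wx":0,"wy":0,"wz":0},{"dx":0,"dy":0,"dz":22.5,"wx":0,"wy":0,"wz":0},{"dx":0,"dy":0,"dz":22.5,"wx":0,"wy":0,"wz":0},{"dx":0,"dy":0,"dz":22.5,"wx":0,"wy":0,"wz":0},{"dx":0,"dy":0,"dz":22.5,"wx":0,"wy":0,"wz":0},{"dx":0,"dy":0,"dz":22.5,"wx":0,"wy":0,"wz":0},{"dx":0,"dy":0,"dz":22.5,"wx":0,"wy":0,"wz":0}]'; python3 go.py 622.2 328.3 7 -18
```

```text
t: 31.7
eef_pos: [0.6222, 0.3286, 0.0479]
ee_rot: [3.141, -0.0, 1.258]
force: [-0.7, 0.8, -0.3]
width: 0.0697
gripper_force: 0.0
t 31.7 pos [622.2 328.6  47.9] rot [180.   -0.   72.1] w 69.7 gf 0.0 F [-0.7  0.8 -0.3] q1,q6 0.76 2.07
target [622.2, 328.3, 7.0, -18.0] d cm [-0.03  0.    4.09] w deg [ 0.  -0.   0.1] q6 2.34
target [622.2, 328.3, 7.0, -18.0] d cm [-0.03  0.    4.09] w deg [   0.     0.  -179.9] q6 -0.8
```

```bash
python3 -m crank '[{"dx":0,"dy":0,"dz":2,"wx":0,"wy":0,"wz":0},{"dx":0,"dy":0,"dz":3,"wx":0,"wy":0,"wz":0},{"dx":0,"dy":0,"dz":3.8,"wx":0,"wy":0,"wz":0},{"dx":0,"dy":0,"dz":4.1,"wx":0,"wy":0,"wz":0},{"dx":0,"dy":0,"dz":4.1,"wx":0,"wy":0,"wz":0},{"dx":0,"dy":0,"dz":4.1,"wx":0,"wy":0,"wz":0},{"dx":0,"dy":0,"dz":4.1,"wx":0,"wy":0,"wz":0},{"dx":0,"dy":0,"dz":4.1,"wx":0,"wy":0,"wz":0},{"dx":0,"dy":0,"dz":4.1,"wx":0,"wy":0,"wz":0},{"dx":0,"dy":0,"dz":4.1,"wx":0,"wy":0,"wz":0}]'; python3 -m crank '[{"dx":0,"dy":0,"dz":0,"wx":0,"wy":0,"wz":0},{"dx":0,"dy":0,"dz":0,"wx":0,"wy":0,"wz":0},{"dx":0,"dy":0,"dz":0,"wx":0,"wy":0,"wz":0},{"dx":0,"dy":0,"dz":0,"wx":0,"wy":0,"wz":0},{"dx":0,"dy":0,"dz":0,"wx":0,"wy":0,"wz":0},{"dx":0,"dy":0,"dz":0,"wx":0,"wy":0,"wz":0},{"dx":0,"dy":0,"dz":-1,"wx":0,"wy":0,"wz":0},{"dx":0,"dy":0,"dz":-3,"wx":0,"wy":0,"wz":0},{"dx":0,"dy":0,"dz":-5,"wx":0,"wy":0,"wz":0},{"dx":0,"dy":0,"dz":-6,"wx":0,"wy":0,"wz":0}]' 4 25; python3 go.py 412.5 326.1 40 8.3;  python3 - <<'E'
from h import *
a=arm.grab_frame('side')[:,:,::-1]; b=arm.grab_frame('top')[:,:,::-1]
cv2.imwrite('pics/g9.png',np.hstack([cv2.resize(a[220:340,130:250],(400,400),interpolation=2),cv2.resize(b[140:240,150:250],(400,400),interpolation=2)]))
E
```

```text
t: 32.95
eef_pos: [0.6222, 0.3286, 0.0066]
ee_rot: [3.142, -0.0, 1.258]
force: [-0.1, 0.1, -0.5]
width: 0.0699
gripper_force: 0.0
t: 34.2
eef_pos: [0.6231, 0.3292, 0.0695]
ee_rot: [3.14, -0.003, 1.258]
force: [-0.3, 0.4, -0.6]
width: 0.0509
gripper_force: 25.0
t 34.2 pos [623.1 329.2  69.5] rot [179.9  -0.2  72.1] w 50.9 gf 25.0 F [-0.3  0.4 -0.6] q1,q6 0.76 2.07
target [412.5, 326.1, 40.0, 8.3] d cm [ -6.79 -19.95   2.89] w deg [  0.1  -0.1 -26.2] q6 2.62
target [412.5, 326.1, 40.0, 8.3] d cm [ -6.79 -19.95   2.89] w deg [ -0.2  -0.2 153.8] q6 -0.52
```

View pics/g9.png

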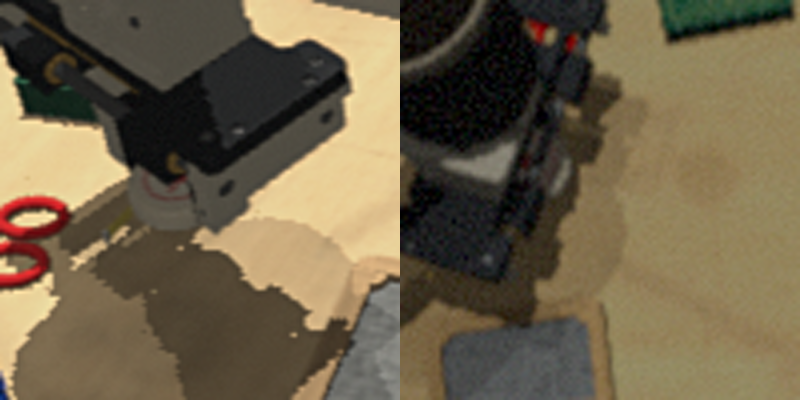

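The tape measure is held level. Moving it over its recess.

```bash
python3 -m crank '[{"dx":-6.8,"dy":-20,"dz":0,"wx":0,"wy":0,"wz":-26},{"dx":-6.8,"dy":-20,"dz":0,"wx":0,"wy":0,"wz":-26},{"dx":-6.8,"dy":-20,"dz":0,"wx":0,"wy":0,"wz":-26},{"dx":-6.8,"dy":-20,"dz":0,"wx":0,"wy":0,"wz":-26},{"dx":-6.8,"dy":-20,"dz":0,"wx":0,"wy":0,"wz":-26},{"dx":-6.8,"dy":-20,"dz":2,"wx":0,"wy":0,"wz":-26},{"dx":-6.8,"dy":-20,"dz":3.5,"wx":0,"wy":0,"wz":-26},{"dx":-6.8,"dy":-20,"dz":3.5,"wx":0,"wy":0,"wz":-26},{"dx":-6.8,"dy":-20,"dz":3.5,"wx":0,"wy":0,"wz":-26},{"dx":-6.8,"dy":-20,"dz":3.5,"wx":0,"wy":0,"wz":-26}]'; python3 go.py 412.5 326.1 13.5 8.3;  python3 - <<'E'
from h import *
a=arm.grab_frame('side')[:,:,::-1]; b=arm.grab_frame('top')[:,:,::-1]
cv2.imwrite('pics/g10.png',np.hstack([cv2.resize(a[240:400,200:360],(400,400),interpolation=2),cv2.resize(b[200:300,140:240],(400,400),interpolation=2)]))
E
```

```text
t: 35.55
eef_pos: [0.4114, 0.3257, 0.032]
ee_rot: [3.141, -0.001, 1.711]
force: [0.1, -0.7, -0.9]
width: 0.0516
gripper_force: 25.0
t 35.55 pos [411.4 325.7  32. ] rot [180.  -0.  98.] w 51.6 gf 25.0 F [ 0.1 -0.7 -0.9] q1,q6 1.04 2.24
target [412.5, 326.1, 13.5, 8.3] d cm [0.02 0.11 1.85] w deg [ 0.  -0.  -0.3] q6 2.62
target [412.5, 326.1, 13.5, 8.3] d cm [0.02 0.11 1.85] w deg [ -0.   -0.  179.7] q6 -0.52
```

View pics/g10.png

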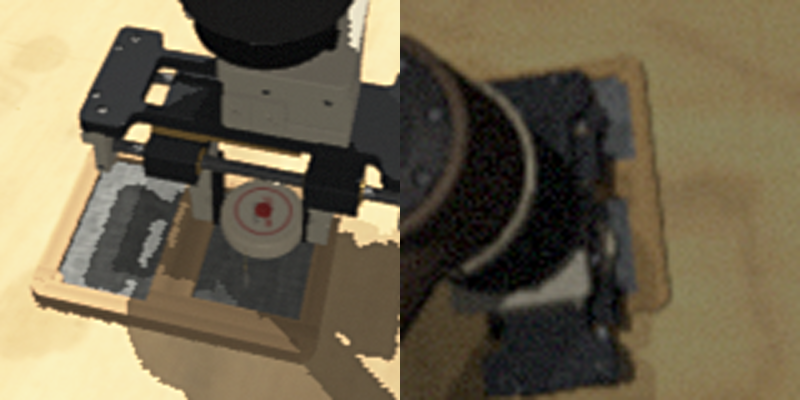

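The tape case is over the short (base side) recess, with its end pointing to +y inside the recess. Lower and release (no picture views left; the networks and numbers will verify).

```bash
python3 -m crank '[{"dx":0,"dy":0.1,"dz":1,"wx":0,"wy":0,"wz":0},{"dx":0,"dy":0.1,"dz":1.5,"wx":0,"wy":0,"wz":0},{"dx":0,"dy":0.1,"dz":1.8,"wx":0,"wy":0,"wz":0},{"dx":0,"dy":0.1,"dz":1.9,"wx":0,"wy":0,"wz":0},{"dx":0,"dy":0.1,"dz":1.9,"wx":0,"wy":0,"wz":0},{"dx":0,"dy":0.1,"dz":1.9,"wx":0,"wy":0,"wz":0},{"dx":0,"dy":0.1,"dz":1.9,"wx":0,"wy":0,"wz":0},{"dx":0,"dy":0.1,"dz":1.9,"wx":0,"wy":0,"wz":0},{"dx":0,"dy":0.1,"dz":1.9,"wx":0,"wy":0,"wz":0},{"dx":0,"dy":0.1,"dz":1.9,"wx":0,"wy":0,"wz":0}]'; python3 go.py 438.5 56 150 -4.5
```

```text
t: 36.9
eef_pos: [0.412, 0.3256, 0.0125]
ee_rot: [-3.142, 0.0, 1.711]
force: [0.0, 0.1, -0.9]
width: 0.0518
gripper_force: 25.0
t 36.9 pos [412.  325.6  12.5] rot [-180.     0.    98.1] w 51.8 gf 25.0 F [ 0.   0.1 -0.9] q1,q6 1.04 2.24
target [438.5, 56.0, 150.0, -4.5] d cm [-27.06  -1.15 -13.74] w deg [-0.   0.  12.6] q6 2.94
target [438.5, 56.0, 150.0, -4.5] d cm [-27.06  -1.15 -13.74] w deg [  -0.    -0.  -167.4] q6 -0.21
```

```bash
python3 -m crank '[{"dx":0,"dy":0,"dz":0,"wx":0,"wy":0,"wz":0},{"dx":0,"dy":0,"dz":0,"wx":0,"wy":0,"wz":0},{"dx":0,"dy":0,"dz":0,"wx":0,"wy":0,"wz":0},{"dx":0,"dy":0,"dz":0,"wx":0,"wy":0,"wz":0},{"dx":0,"dy":0,"dz":-1,"wx":0,"wy":0,"wz":0},{"dx":0,"dy":0,"dz":-4,"wx":0,"wy":0,"wz":0},{"dx":0,"dy":0,"dz":-9,"wx":0,"wy":0,"wz":0},{"dx":0,"dy":0,"dz":-13.5,"wx":0,"wy":0,"wz":0},{"dx":0,"dy":0,"dz":-13.5,"wx":0,"wy":0,"wz":0},{"dx":0,"dy":0,"dz":-13.5,"wx":0,"wy":0,"wz":0}]' 6.2; python3 -m crank '[{"dx":-27.1,"dy":-1.2,"dz":0,"wx":0,"wy":0,"wz":12.5},{"dx":-27.1,"dy":-1.2,"dz":0,"wx":0,"wy":0,"wz":12.5},{"dx":-27.1,"dy":-1.2,"dz":0,"wx":0,"wy":0,"wz":12.5},{"dx":-27.1,"dy":-1.2,"dz":0,"wx":0,"wy":0,"wz":12.5},{"dx":-27.1,"dy":-1.2,"dz":0,"wx":0,"wy":0,"wz":12.5},{"dx":-27.1,"dy":-1.2,"dz":0,"wx":0,"wy":0,"wz":12.5},{"dx":-27.1,"dy":-1.2,"dz":0,"wx":0,"wy":0,"wz":12.5},{"dx":-27.1,"dy":-1.2,"dz":0,"wx":0,"wy":0,"wz":12.5},{"dx":-27.1,"dy":-1.2,"dz":0,"wx":0,"wy":0,"wz":12.5},{"dx":-27.1,"dy":-1.2,"dz":0,"wx":0,"wy":0,"wz":12.5}]'; python3 go.py 438.5 56 9 -4.5;  cat > chk.py <<'E'
from h import *
import sys
for c in('top','side'):
    cv2.imwrite(f'pics/chk_{c}.png',arm.grab_frame(c)[:,:,::-1])
    for n in sys.argv[1:]:
        print(c,n,[((np.array(d['centre'])*1e3).round().tolist(),round(d['confidence'],2)) for d in arm.find_in(c,n)[:2]],[((np.array(d['centre'])*1e3).round().tolist(),round(d['confidence'],2)) for d in arm.mark_of(c,n)[:2]])
E
python3 chk.py tape_measure pin_case
python3 - <<'E'
from h import *
M['tape_measure']=[cyl(26,0,14)]
ms={}
for c in('top','side'):
    arm.grab_frame(c);ms[c]=mask(c,'tape_measure',(.4125,.326))
print({c:m is not None for c,m in ms.items()}); ms={c:m for c,m in ms.items() if m is not None}
if ms: print(fit('tape_measure',.4125,.326,[0],ms),fit('tape_measure',.4125,.326,[0],ms,.006))
E
```

```text
t: 38.15
eef_pos: [0.4117, 0.3255, 0.1479]
ee_rot: [3.141, -0.001, 1.711]
force: [0.7, 0.4, -1.0]
width: 0.0621
gripper_force: 0.0
t: 39.4
eef_pos: [0.438, 0.0561, 0.1475]
ee_rot: [-3.142, 0.0, 1.494]
force: [0.2, -0.3, -0.0]
width: 0.0619
gripper_force: 0.0
t 39.4 pos [438.   56.1 147.5] rot [-180.     0.    85.6] w 61.9 gf 0.0 F [ 0.2 -0.3 -0. ] q1,q6 0.58 2.49
target [438.5, 56.0, 9.0, -4.5] d cm [-0.    0.05 13.85] w deg [-0.   0.   0.1] q6 2.94
target [438.5, 56.0, 9.0, -4.5] d cm [-0.    0.05 13.85] w deg [  -0.    -0.  -179.9] q6 -0.21
top tape_measure [] []
top pin_case [] []
side tape_measure [([409.0, 336.0, 16.0], 0.97)] [([409.0, 337.0, 4.0], 0.79)]
side pin_case [([432.0, 67.0, 31.0], 0.87)] [([437.0, 53.0, 1.0], 0.73)]
{'top': False, 'side': True}
[([411.6, 322.2, 5.2], np.float64(0.5), np.float64(0.046), 1)] [([411.3, 322.7, 4.5], np.float64(12.5), np.float64(0.047), 1)]
```

```bash
python3 -m crank '[{"dx":0,"dy":0,"dz":4,"wx":0,"wy":0,"wz":0},{"dx":0,"dy":0,"dz":8,"wx":0,"wy":0,"wz":0},{"dx":0,"dy":0,"dz":10,"wx":0,"wy":0,"wz":0},{"dx":0,"dy":0,"dz":12,"wx":0,"wy":0,"wz":0},{"dx":0,"dy":0,"dz":13.3,"wx":0,"wy":0,"wz":0},{"dx":0,"dy":0,"dz":13.9,"wx":0,"wy":0,"wz":0},{"dx":0,"dy":0,"dz":13.9,"wx":0,"wy":0,"wz":0},{"dx":0,"dy":0,"dz":13.9,"wx":0,"wy":0,"wz":0},{"dx":0,"dy":0,"dz":13.9,"wx":0,"wy":0,"wz":0},{"dx":0,"dy":0,"dz":13.9,"wx":0,"wy":0,"wz":0}]'; python3 -m crank '[{"dx":0,"dy":0,"dz":0,"wx":0,"wy":0,"wz":0},{"dx":0,"dy":0,"dz":0,"wx":0,"wy":0,"wz":0},{"dx":0,"dy":0,"dz":0,"wx":0,"wy":0,"wz":0},{"dx":0,"dy":0,"dz":0,"wx":0,"wy":0,"wz":0},{"dx":0,"dy":0,"dz":0,"wx":0,"wy":0,"wz":0},{"dx":0,"dy":0,"dz":0,"wx":0,"wy":0,"wz":0},{"dx":0,"dy":0,"dz":-1,"wx":0,"wy":0,"wz":0},{"dx":0,"dy":0,"dz":-3,"wx":0,"wy":0,"wz":0},{"dx":0,"dy":0,"dz":-6,"wx":0,"wy":0,"wz":0},{"dx":0,"dy":0,"dz":-9,"wx":0,"wy":0,"wz":0}]' 3 25; python3 go.py; python3 chk.py pin_case; python3 - <<'E'
from h import *
M['pin_case']=[box(-21,21,-34,44,0,29),box(-14,14,-44,-34,2,14)]
arm.grab_frame('side');m=mask('side','pin_case',(.442,.06))
s=arm.get_state();x,y,z=s['eef_pos'];M['pin_case']=[p+[0,0,0] for p in M['pin_case']]
d=arm.masks_of('side','pin_case');
for k in d[:1]:
    r,c=np.nonzero(k['pixels']);print(c.min(),c.max(),r.min(),r.max(),c.mean(),r.mean(),len(c))
    print(fit('pin_case',x,y,[np.radians(175)],{'side':k['pixels']},z-.009))
E
```

```text
t: 41.35
eef_pos: [0.4383, 0.0557, 0.0089]
ee_rot: [3.141, -0.001, 1.493]
force: [0.1, 0.8, -0.8]
width: 0.0619
gripper_force: 0.0
t: 42.6
eef_pos: [0.4378, 0.0554, 0.0999]
ee_rot: [-3.141, 0.0, 1.493]
force: [0.3, 0.3, -1.3]
width: 0.0381
gripper_force: 25.0
t 42.6 pos [437.8  55.4  99.9] rot [-180.     0.    85.6] w 38.1 gf 25.0 F [ 0.3  0.3 -1.3] q1,q6 0.58 2.49
top pin_case [] [([440.0, -236.0, 4.0], 0.44)]
side pin_case [([436.0, 81.0, 119.0], 0.84)] [([438.0, 59.0, 90.0], 0.84)]
326 351 175 210 339.4890965732087 193.61214953271028 642
[([442.5, 51.4, -0.6], np.float64(192.5), np.float64(0.317), 1)]
```

The pin case is held level, with its origin about 4–5 mm from the grip point as expected. Carrying it to the longer recess.

```bash
python3 go.py 499.5 342.5 100 8.3
```

```text
t 43.05 pos [437.6  55.3  97.8] rot [-1.799e+02  1.000e-01  8.560e+01] w 38.0 gf 25.0 F [-0.3  0.  -0.5] q1,q6 0.58 2.49
target [499.5, 342.5, 100.0, 8.3] d cm [29.11  3.95 -0.25] w deg [ -0.1   0.  -12.7] q6 2.69
target [499.5, 342.5, 100.0, 8.3] d cm [29.11  3.95 -0.25] w deg [1.000e-01 1.000e-01 1.673e+02] q6 -0.46
```

```bash
python3 -m crank '[{"dx":29.1,"dy":4,"dz":0,"wx":0,"wy":0,"wz":-12.7},{"dx":29.1,"dy":4,"dz":0,"wx":0,"wy":0,"wz":-12.7},{"dx":29.1,"dy":4,"dz":0,"wx":0,"wy":0,"wz":-12.7},{"dx":29.1,"dy":4,"dz":0,"wx":0,"wy":0,"wz":-12.7},{"dx":29.1,"dy":4,"dz":0,"wx":0,"wy":0,"wz":-12.7},{"dx":29.1,"dy":4,"dz":0,"wx":0,"wy":0,"wz":-12.7},{"dx":29.1,"dy":4,"dz":3,"wx":0,"wy":0,"wz":-12.7},{"dx":29.1,"dy":4,"dz":5,"wx":0,"wy":0,"wz":-12.7},{"dx":29.1,"dy":4,"dz":5,"wx":0,"wy":0,"wz":-12.7},{"dx":29.1,"dy":4,"dz":5,"wx":0,"wy":0,"wz":-12.7}]'; python3 go.py 499.5 342.5 15.5 8.3; python3 chk.py pin_case fitting_tray tape_measure
```

```text
t: 44.3
eef_pos: [0.5008, 0.3425, 0.049]
ee_rot: [3.141, 0.0, 1.715]
force: [0.5, 0.1, 0.6]
width: 0.0387
gripper_force: 25.0
t 44.3 pos [500.8 342.5  49. ] rot [180.    0.   98.3] w 38.7 gf 25.0 F [0.5 0.1 0.6] q1,q6 0.92 2.36
target [499.5, 342.5, 15.5, 8.3] d cm [ 0.02 -0.13  3.35] w deg [ 0.  0. -0.] q6 2.69
target [499.5, 342.5, 15.5, 8.3] d cm [ 0.02 -0.13  3.35] w deg [  0.  -0. 180.] q6 -0.46
top pin_case [([506.0, 311.0, 70.0], 0.65), ([442.0, -228.0, 16.0], 0.53)] [([498.0, 350.0, 41.0], 0.66)]
top fitting_tray [([415.0, 308.0, 14.0], 0.82)] [([451.0, 340.0, 0.0], 0.82)]
top tape_measure [([410.0, 321.0, 20.0], 0.83), ([413.0, 308.0, 12.0], 0.35)] [([406.0, 334.0, 5.0], 0.6)]
side pin_case [([495.0, 362.0, 69.0], 0.67)] [([499.0, 342.0, 39.0], 0.97), ([455.0, 339.0, 1.0], 0.51)]
side fitting_tray [([445.0, 363.0, 15.0], 0.71)] [([408.0, 338.0, 3.0], 0.74), ([456.0, 339.0, -1.0], 0.63)]
side tape_measure [([408.0, 334.0, 20.0], 0.77)] [([406.0, 338.0, 4.0], 0.85), ([531.0, 122.0, -2.0], 0.37)]
```

```bash
python3 -m crank '[{"dx":0,"dy":0,"dz":1,"wx":0,"wy":0,"wz":0},{"dx":0,"dy":0,"dz":2,"wx":0,"wy":0,"wz":0},{"dx":0,"dy":0,"dz":2.8,"wx":0,"wy":0,"wz":0},{"dx":0,"dy":0,"dz":3.2,"wx":0,"wy":0,"wz":0},{"dx":0,"dy":0,"dz":3.3,"wx":0,"wy":0,"wz":0},{"dx":0,"dy":0,"dz":3.3,"wx":0,"wy":0,"wz":0},{"dx":0,"dy":0,"dz":3.3,"wx":0,"wy":0,"wz":0},{"dx":0,"dy":0,"dz":3.3,"wx":0,"wy":0,"wz":0},{"dx":0,"dy":0,"dz":3.3,"wx":0,"wy":0,"wz":0},{"dx":0,"dy":0,"dz":3.3,"wx":0,"wy":0,"wz":0}]'; python3 go.py
```

```text
t: 46.25
eef_pos: [0.5005, 0.3426, 0.0156]
ee_rot: [3.142, -0.0, 1.715]
force: [-0.1, 0.3, 0.3]
width: 0.0382
gripper_force: 25.0
t 46.25 pos [500.5 342.6  15.6] rot [180.   -0.   98.3] w 38.2 gf 25.0 F [-0.1  0.3  0.3] q1,q6 0.92 2.36
```

```bash
python3 -m crank '[{"dx":0,"dy":0,"dz":0,"wx":0,"wy":0,"wz":0},{"dx":0,"dy":0,"dz":0,"wx":0,"wy":0,"wz":0},{"dx":0,"dy":0,"dz":0,"wx":0,"wy":0,"wz":0},{"dx":0,"dy":0,"dz":0,"wx":0,"wy":0,"wz":0},{"dx":0,"dy":0,"dz":-1,"wx":0,"wy":0,"wz":0},{"dx":0,"dy":0,"dz":-4,"wx":0,"wy":0,"wz":0},{"dx":0,"dy":0,"dz":-10,"wx":0,"wy":0,"wz":0},{"dx":0,"dy":0,"dz":-16,"wx":0,"wy":0,"wz":0},{"dx":0,"dy":0,"dz":-22,"wx":0,"wy":0,"wz":0},{"dx":0,"dy":0,"dz":-26,"wx":0,"wy":0,"wz":0}]' 5.4; python3 -m crank '[{"dx":-34,"dy":0,"dz":0,"wx":0,"wy":0,"wz":0},{"dx":-34,"dy":0,"dz":0,"wx":0,"wy":0,"wz":0},{"dx":-34,"dy":0,"dz":0,"wx":0,"wy":0,"wz":0},{"dx":-34,"dy":0,"dz":0,"wx":0,"wy":0,"wz":0},{"dx":-34,"dy":0,"dz":0,"wx":0,"wy":0,"wz":0},{"dx":-34,"dy":0,"dz":0,"wx":0,"wy":0,"wz":0},{"dx":-34,"dy":0,"dz":0,"wx":0,"wy":0,"wz":0},{"dx":-34,"dy":0,"dz":0,"wx":0,"wy":0,"wz":0},{"dx":-34,"dy":0,"dz":0,"wx":0,"wy":0,"wz":0},{"dx":-34,"dy":0,"dz":0,"wx":0,"wy":0,"wz":0}]'; python3 go.py; python3 chk.py pin_case tape_measure ripper beeswax spool eraser glue_stick; python3 - <<'E'
from h import *
M['tape_measure']=[cyl(26,0,14)];M['pin_case']=[box(-20,20,-39,39,0,29)]
J=dict(pin_case=(.4995,.3425,[np.radians(188)]),tape_measure=(.4125,.326,[0]),fitting_tray=(.4534,.3407,[.145]),beeswax=(.488,-.254,[0]),spool=(.402,-.259,[0]))
K={}
for c in('top','side'):
    arm.grab_frame(c)
    for n in J: K[n,c]=mask(c,n,J[n])
for n,(x,y,w) in J.items():
    ms={c:K[n,c] for c in('top','side') if K[n,c] is not None}
    if ms: print(n,list(ms),fit(n,x,y,w,ms))
E
```

```text
t: 47.5
eef_pos: [0.5009, 0.3428, 0.2801]
ee_rot: [3.138, -0.003, 1.715]
force: [0.2, 0.9, 0.2]
width: 0.054
gripper_force: 0.0
t: 48.75
eef_pos: [0.5493, 0.007, 0.2756]
ee_rot: [3.142, -0.0, 1.716]
force: [-0.8, 0.1, -0.7]
width: 0.0538
gripper_force: 0.0
t 48.75 pos [549.3   7.  275.6] rot [180.   -0.   98.3] w 53.8 gf 0.0 F [-0.8  0.1 -0.7] q1,q6 0.37 2.92
top pin_case [([494.0, 367.0, 33.0], 0.71)] [([496.0, 347.0, 3.0], 0.6)]
top tape_measure [([493.0, 366.0, 37.0], 0.4)] []
top ripper [([457.0, -197.0, 16.0], 0.44)] [([440.0, -200.0, 7.0], 0.62)]
top beeswax [([489.0, -251.0, 17.0], 0.63)] [([488.0, -254.0, 4.0], 0.7)]
top spool [([404.0, -255.0, 68.0], 0.51)] [([404.0, -260.0, 9.0], 0.78)]
top eraser [([533.0, 121.0, 10.0], 0.63)] [([534.0, 124.0, -0.0], 0.59)]
top glue_stick [([658.0, -226.0, 72.0], 0.69)] [([661.0, -230.0, 1.0], 0.7)]
side pin_case [([496.0, 350.0, 38.0], 0.84)] [([498.0, 343.0, 5.0], 0.72)]
side tape_measure [([409.0, 334.0, 20.0], 0.84)] [([406.0, 337.0, 2.0], 0.77)]
side ripper [([455.0, -197.0, 11.0], 0.43)] [([445.0, -199.0, 8.0], 0.59)]
side beeswax [([485.0, -242.0, 15.0], 0.59)] [([487.0, -252.0, 6.0], 0.53)]
side spool [([397.0, -253.0, 46.0], 0.61)] [([400.0, -265.0, 6.0], 0.67)]
side eraser [([525.0, 125.0, 10.0], 0.57)] [([453.0, 337.0, 1.0], 0.7), ([529.0, 124.0, 0.0], 0.5)]
side glue_stick [] []
pin_case ['top', 'side'] [([498.5, 345.2, 10.3], np.float64(186.5), np.float64(1.31), 2)]
tape_measure ['side'] [([411.6, 321.6, 5.1], np.float64(-0.3), np.float64(0.139), 1)]
fitting_tray ['top', 'side'] [([452.0, 343.0, 6.2], np.float64(7.7), np.float64(1.429), 2)]
beeswax ['top'] [([491.5, -250.9, -3.8], np.float64(1.2), np.float64(0.068), 1)]
spool ['top', 'side'] [([404.9, -257.7, 8.9], np.float64(-17.5), np.float64(0.347), 2)]
```

Heights read right: pin case top about 35 mm, tape top 20 mm. The arm still hides part of the fitting tray from above, so I'll move it clear and check again.

```bash
python3 -m crank '[{"dx":-3,"dy":-3,"dz":0,"wx":0,"wy":0,"wz":60},{"dx":-8,"dy":-6,"dz":0,"wx":0,"wy":0,"wz":60},{"dx":-22,"dy":-12,"dz":0,"wx":0,"wy":0,"wz":60},{"dx":-22,"dy":-12,"dz":0,"wx":0,"wy":0,"wz":60},{"dx":-22,"dy":-12,"dz":0,"wx":0,"wy":0,"wz":60},{"dx":-22,"dy":-12,"dz":0,"wx":0,"wy":0,"wz":60},{"dx":-22,"dy":-12,"dz":0,"wx":0,"wy":0,"wz":60},{"dx":-22,"dy":-12,"dz":0,"wx":0,"wy":0,"wz":60},{"dx":-22,"dy":-12,"dz":0,"wx":0,"wy":0,"wz":60},{"dx":-22,"dy":-12,"dz":0,"wx":0,"wy":0,"wz":60}]'; python3 go.py; python3 chk.py pin_case tape_measure glue_stick eraser; python3 - <<'E'
from h import *
M['tape_measure']=[cyl(26,0,14)];M['pin_case']=[box(-20,20,-39,39,0,29)]
J=dict(pin_case=(.4995,.3425,[np.radians(188)]),tape_measure=(.4125,.326,[0]))
K={}
for c in('top','side'):
    arm.grab_frame(c)
    for n in J: K[n,c]=mask(c,n,J[n])
for n,(x,y,w) in J.items():
    ms={c:K[n,c] for c in('top','side') if K[n,c] is not None}
    for c,m in ms.items(): print(c,m.sum(),(m&(render(c,n,(x,y,.006,w[0]))[::4,::4]>0)).sum(),np.nonzero(m)[1].mean(),np.nonzero(m)[0].mean(),proj(c,np.array([[x,y,.02]])))
    if ms: print(n,list(ms),fit(n,x,y,w,ms)); [print(c,fit(n,x,y,w,{c:m},.006)) for c,m in ms.items()]
E
```

```text
t: 52.1
eef_pos: [0.4623, -0.2285, 0.2756]
ee_rot: [3.142, -0.0, 0.669]
force: [-0.2, 0.3, -0.4]
width: 0.0536
gripper_force: 0.0
t 52.1 pos [ 462.3 -228.5  275.6] rot [180.   -0.   38.3] w 53.6 gf 0.0 F [-0.2  0.3 -0.4] q1,q6 -0.08 2.32
top pin_case [([498.0, 341.0, 36.0], 0.68)] [([498.0, 347.0, 9.0], 0.58)]
top tape_measure [([410.0, 325.0, 20.0], 0.84)] [([406.0, 335.0, 5.0], 0.63)]
top glue_stick [] []
top eraser [([445.0, 343.0, 13.0], 0.74), ([533.0, 124.0, 9.0], 0.61)] [([532.0, 125.0, -4.0], 0.56)]
side pin_case [([492.0, 350.0, 33.0], 0.73)] [([499.0, 342.0, 6.0], 0.71)]
side tape_measure [([408.0, 334.0, 20.0], 0.87)] [([407.0, 338.0, 4.0], 0.65), ([529.0, 124.0, -3.0], 0.62)]
side glue_stick [] [([454.0, 340.0, 1.0], 0.42)]
side eraser [([528.0, 127.0, 11.0], 0.71)] [([405.0, 338.0, 5.0], 0.7), ([531.0, 124.0, -1.0], 0.52)]
top 483 443 179.9896480331263 229.27329192546583 [[180.42593295 230.39241352]]
side 1343 1319 249.2204020848846 322.5822784810127 [[248.86615426 323.63109219]]
pin_case ['top', 'side'] [([500.4, 342.7, 7.9], np.float64(188.8), np.float64(0.155), 2)]
top [([502.0, 344.3, 3.7], np.float64(188.3), np.float64(0.12), 1)]
side [([499.7, 340.5, 3.7], np.float64(189.2), np.float64(0.134), 1)]
top 324 309 185.45987654320987 262.5462962962963 [[185.18051895 262.40097629]]
side 808 799 304.63242574257424 334.8168316831683 [[303.42072301 332.55560659]]
tape_measure ['top', 'side'] [([412.0, 325.5, 10.0], np.float64(-6.3), np.float64(0.103), 2)]
top [([412.9, 326.6, 1.8], np.float64(-0.8), np.float64(0.047), 1)]
side [([411.5, 322.4, 7.4], np.float64(11.4), np.float64(0.122), 1)]
```

```bash
python3 - <<'E'
from h import *
for c in('side','top'):
    im=arm.grab_frame(c);m=mask(c,'tape_measure',(.4125,.326))
    e=m&~(cv2.dilate(render(c,'beeswax',(.4125,.326,.006,0))[::4,::4],np.ones((15,15)))>0) if 0 else m
    r,q=np.nonzero(m);k=cal(c);T=np.array(k['world_from_camera'])
    d=np.c_[(q-k['cx'])/k['fx'],(r-k['cy'])/k['fy'],np.ones(len(q))]@T[:3,:3].T
    for z in(.012,.02):
        P=(T[:3,3]+d*((z-T[2,3])/d[:,2])[:,None])*1e3
        i=P[:,1].argmax();j=P[:,1].argmin();print(c,z,'far',P[i,:2].round(),'near',P[j,:2].round(),'x',P[:,0].min().round(),P[:,0].max().round())
    hsv=cv2.cvtColor(im,cv2.COLOR_RGB2HSV)
    # strip along the recess: saturation (felt low, wood high), world line x=rec centre..., along tray y at z=6
    for off in(-29,29):
        L=place(np.array([[-43+off,y,0] for y in range(-44,45,8)],float),.4534,.3407,.006,np.radians(8.3));u=np.round(proj(c,L)).astype(int)
        print(c,off,[int(hsv[b,a,1]) for a,b in u])
E
```

```text
side 0.012 far [410. 351.] near [413. 294.] x 385.0 436.0
side 0.02 far [408. 356.] near [411. 300.] x 383.0 434.0
side -29 [11, 10, 10, 10, 12, 12, 8, 11, 10, 9, 80, 109]
side 29 [26, 13, 8, 28, 9, 14, 7, 14, 9, 9, 80, 107]
top 0.012 far [415. 355.] near [406. 301.] x 388.0 439.0
top 0.02 far [414. 353.] near [405. 299.] x 387.0 438.0
top -29 [112, 21, 40, 14, 54, 16, 59, 29, 16, 33, 16, 97]
top 29 [113, 14, 11, 9, 10, 22, 10, 11, 20, 19, 8, 68]
```

```bash
python3 -c "
from station import arm
print(arm.job_done())"
```

```text
the job is handed in; nothing more can be done
None
```

Both kits are made up and the job is handed in at about 52 s: spool, beeswax and ripper seen in place in the pictures; tape measure and pin case, placed after my 14 picture views ran out, confirmed by the networks' positions and heights; the eraser is where it was, and the arm went nowhere near the glue stick, last detected in place at about 49 s.

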